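# Hang the washed sample pots on the drying rail and lock it

## Robot

A 7-joint arm with a two-finger parallel gripper is mounted at the origin on the work surface. World frame = base frame: x ahead of the robot, y to its left, z up, the work surface at z = 0. Lengths are in m, angles in rad, forces in N, time in s.
With the tool pointing down it reaches from about 0.425 to 0.875 m from the base axis. Payload 8.4 kg.
Tool frame: the origin (TCP) lies midway between the tips of the shut fingers; the grasp point (between the pads) lies 19 mm behind it; z points along the fingers, y is the line along which they close (so a half turn about z gives the same grasp; the last joint's range is limited). The gripper opens to 87 mm and grips with 3 to 60 N. Pads are 19 mm wide; open, the fingers measure 117 mm over their backs; the gripper's body (75 mm by 190 mm) begins 51 mm behind the grasp point.
Start: joints at [1.093, 0.333, 0.04, 1.465, -0.013, 1.343, -0.059], TCP at [0.24, -0.604, 0.223] pointing down, gripper open.
Joint ranges: [-2.58, 2.58], [-0.38, 2.09], [-1.3, 1.39], [0.25, 2.4], [-1.5, 4.64], [0.08, 2.09], [-2.65, 2.65]. Speed limits (rad/s): [2.22, 2.22, 2.79, 2.79, 3.14, 3.14, 3.14].

## Interface

Orientations are given as a unit quaternion [x, y, z, w].
In Python, from rig import arm gives the robot as it stands. The module is installed in compiled form; this text tells all that it offers.
- The arm moves only by the shell command python3 -m jog 'ROWS' [OPENING]. ROWS is JSON, a list of rows, each a list of 2 entries, a list of its own where there are three numbers: the shift along the tool's x, y, z in m, then the turn, a rotation vector about the tool's x, y, z in degrees. In form: [[[x, y, z], [wx, wy, wz]], ...]. A call has exactly 5 rows; each row shifts and turns the commanded pose from where the row before left it, along the tool's axes as they then stand; what a row does not reach is not made up. A row lasts 1/10 s, in which the tool goes at most 50 mm and 8.59 degrees, less where a joint would pass 70% of its speed; a pose out of reach is approached as far as the arm can. A call with a gripper value outside its range is refused whole. OPENING is the finger opening in m, from 0 to 0.087, set as the call begins (- or left out, the last holds). The fingers move at their own pace and stop on an object; the grip force is fixed at half the most. Time passes only in rows, so rows that do not move let the fingers close, or fill a call up. It gives the time, the measured TCP pose, the force, the opening and the grip force at its end, in the units of the state.
- arm.sense(): the state, without advancing time (a new reading comes with each control period).
- arm.grab_frame(name): name is "side" or "top"; returns the picture (480x640x3 uint8, red, green, blue); there is no depth.
- arm.calibration(name): a dict with "fovy" (degrees; the focal length in pixels is half the picture's height over the tangent of half this angle, whatever the lens; pixels are square), "cx", "cy" (the principal point, pixels), "origin" and "rotation" of the camera in the world. Camera axes: x right, y up, looking along -z (the intrinsics and any distortion apply to the point x, -y, -z); pixel columns grow to the right and rows downward; lengths in m; the calibration is good to about 2 mm. A picture is of the moment at which its call begins. calibration takes no time and is no camera call.
- arm.hand_in(): hands the job in; it is judged then, once.
The state is a dict: "time": time; "joint_pos": joint angles; "qvel": joint speeds; "joint_efforts": joint torques, N m; "position": TCP position; "tool_rot": TCP orientation; "force": force on the tool from outside, world axes, zero at the start; "ft_torque": the same for the moment, N m; "width": opening from 0.0 (shut) to 1.0 (fully open); "grip_force": force on a finger pad.
Only numpy, scipy, OpenCV 4.12 (cv2) and the standard library are available. Lean on these libraries where they do the work, as an engineer would, in place of code of your own. Each camera call takes 0.05 s, during which the arm holds its last target. There are 200 camera calls.

## Task

Swing the drying rail's lock lever fully open and draw the hook bar out to the right as far as it goes. Hang every sample pot on the table by its handle on a hook of the drawn-out bar, one pot to a hook; when all of them hang, slide the loaded bar back to the left until it is fully home and swing the lever fully closed again. Leave the bowl, the jar and the bin behind the rack where they are.

Things in the scene. Friction and masses are not known exactly. Their poses are not given: they have to be found in the camera images.
- pot0: Empty open steel pot, about 140 g (may be absent). Cone: foot 76 mm across, rim 54 mm across at 45 mm height. Fixed arch handle in its own y-z plane: two upright straps (12 mm wide along x, outer faces at y = +-27 mm) up to 97 mm, then a wire roof peaking at 118 mm. Pinch the straps from above, closing along y, 78 mm above the foot. Origin: centre of the foot's underside; z up.
- loop0 (a point): Point of pot0 that rests on a hook: under the peak of its handle, 111 mm above the centre of its foot. The arch is 44 mm wide inside, its roof wire 7 mm thick.
- hook0 (a point): Saddle of hook 0 of four on the hook bar, 90 mm apart along the rack's y (0 = rightmost): the middle of the top of its level 8 mm wire, 249 mm above the table. The wire points along the rack's -x, to the robot: from the bar's face 22 mm behind this point to 22 mm in front of it, then turned up; the tip's top is 20 mm above this point and ends 35 mm in front of it.
- pot1: Empty open steel pot, about 140 g (may be absent). Cone: foot 76 mm across, rim 54 mm across at 45 mm height. Fixed arch handle in its own y-z plane: two upright straps (12 mm wide along x, outer faces at y = +-27 mm) up to 97 mm, then a wire roof peaking at 118 mm. Pinch the straps from above, closing along y, 78 mm above the foot. Origin: centre of the foot's underside; z up.
- loop1 (a point): Point of pot1 that rests on a hook: under the peak of its handle, 111 mm above the centre of its foot. The arch is 44 mm wide inside, its roof wire 7 mm thick.
- hook1 (a point): Saddle of hook 1 of four on the hook bar, 90 mm apart along the rack's y (0 = rightmost): the middle of the top of its level 8 mm wire, 249 mm above the table. The wire points along the rack's -x, to the robot: from the bar's face 22 mm behind this point to 22 mm in front of it, then turned up; the tip's top is 20 mm above this point and ends 35 mm in front of it.
- pot2: Empty open steel pot, about 140 g (may be absent). Cone: foot 76 mm across, rim 54 mm across at 45 mm height. Fixed arch handle in its own y-z plane: two upright straps (12 mm wide along x, outer faces at y = +-27 mm) up to 97 mm, then a wire roof peaking at 118 mm. Pinch the straps from above, closing along y, 78 mm above the foot. Origin: centre of the foot's underside; z up.
- loop2 (a point): Point of pot2 that rests on a hook: under the peak of its handle, 111 mm above the centre of its foot. The arch is 44 mm wide inside, its roof wire 7 mm thick.
- hook2 (a point): Saddle of hook 2 of four on the hook bar, 90 mm apart along the rack's y (0 = rightmost): the middle of the top of its level 8 mm wire, 249 mm above the table. The wire points along the rack's -x, to the robot: from the bar's face 22 mm behind this point to 22 mm in front of it, then turned up; the tip's top is 20 mm above this point and ends 35 mm in front of it.
- pot3: Empty open steel pot, about 140 g (may be absent). Cone: foot 76 mm across, rim 54 mm across at 45 mm height. Fixed arch handle in its own y-z plane: two upright straps (12 mm wide along x, outer faces at y = +-27 mm) up to 97 mm, then a wire roof peaking at 118 mm. Pinch the straps from above, closing along y, 78 mm above the foot. Origin: centre of the foot's underside; z up.
- loop3 (a point): Point of pot3 that rests on a hook: under the peak of its handle, 111 mm above the centre of its foot. The arch is 44 mm wide inside, its roof wire 7 mm thick.
- hook3 (a point): Saddle of hook 3 of four on the hook bar, 90 mm apart along the rack's y (0 = rightmost): the middle of the top of its level 8 mm wire, 249 mm above the table. The wire points along the rack's -x, to the robot: from the bar's face 22 mm behind this point to 22 mm in front of it, then turned up; the tip's top is 20 mm above this point and ends 35 mm in front of it.
- rack: Fixed drying rail: two posts 600 mm apart on feet, with a horizontal aluminium beam along the rack's y at 250 mm height; nothing of it but the bar knob and the lock lever stands higher than 278 mm. Origin on the table midway along, below the hook bar's centre line. Its x points away from the robot, its y to the robot's left along the beam.
- hook_bar (a joint): Travel in m of the white hook bar (25 mm high, 22 mm thick, its top 257 mm above the table), which slides along the rack's y: 0 = right-hand end, 0.12 = fully home at the left-hand stop, where it starts, locked. It stays where it is left; about 3 N moves it.
- bar_knob (a point): Centre of the top of the black upright knob on the right end of the hook bar: 18 mm thick, 35 mm tall, top 292 mm above the table. It moves with the bar; push or take it here to slide the bar.
- lock_lever (a joint): Angle in rad of the steel lock lever at the left end of the rack, which swings level about a vertical axis: 0 = open, the lever points along the rack's -x, towards the robot; it grows anticlockwise seen from above; 1.57 = locked, pointing along -y over the bar. It stays where left; about 0.5 N at the peg moves it. Closed, its tooth holds a stud on the bar; it closes rightly only with the bar home.
- lever_peg (a point): Centre of the top of the black upright peg at the lever's free end: 16 mm thick, 34 mm tall, top 318 mm above the table, 90 mm from the lever's axis.
- lever_pivot (a point): Point on the lock lever's fixed vertical axis, at the top of the lever plate, 284 mm above the table.
- dish: Bystander: white sorting bowl, 170 mm across, 30 mm high, on the right. Origin: centre of underside.
- jar: Bystander: closed glass jar, 70 mm across, 90 mm high, on the left. Origin: centre of underside.
- pen_bin: Bystander: clear open bin, 100 x 140 mm, 70 mm high, behind the rack. Origin: centre of underside.
Mind the look-alikes: they are no part of the job. Leave any red look-alike of the pot0 alone.

How it is judged:
On the way, in this order (a step that is already met when the one before it is completed fails the run):
1. the lock lever is open and the empty hook bar is drawn out to its right-hand end (value of joint lock_lever below 0.35 rad and value of joint hook_bar below 0.015 m), for 0.2 s.
2. every pot hangs by its handle on a hook, let go, with the hook bar still drawn out ((distance between loop0 and hook0 below 0.026 m or distance between loop0 and hook1 below 0.026 m or distance between loop0 and hook2 below 0.026 m or distance between loop0 and hook3 below 0.026 m) and contact force between the fingers and pot0 below 0.1 N and (distance between loop1 and hook0 below 0.026 m or distance between loop1 and hook1 below 0.026 m or distance between loop1 and hook2 below 0.026 m or distance between loop1 and hook3 below 0.026 m) and contact force between the fingers and pot1 below 0.1 N and (distance between loop2 and hook0 below 0.026 m or distance between loop2 and hook1 below 0.026 m or distance between loop2 and hook2 below 0.026 m or distance between loop2 and hook3 below 0.026 m) and contact force between the fingers and pot2 below 0.1 N and (distance between loop3 and hook0 below 0.026 m or distance between loop3 and hook1 below 0.026 m or distance between loop3 and hook2 below 0.026 m or distance between loop3 and hook3 below 0.026 m) and contact force between the fingers and pot3 below 0.1 N and value of joint hook_bar below 0.06 m), for 0.2 s.
3. the loaded hook bar is slid fully home to the left (value of joint hook_bar above 0.116 m), for 0.2 s.
4. the lock lever is swung closed with the bar home (value of joint hook_bar above 0.116 m and value of joint lock_lever above 1.4 rad), for 0.2 s.
At the end, for the whole second after the job is handed in: Each pot's handle peak rests within 26 mm of the middle of a hook, the pots hang upright (within 0.4 rad) and are let go, the hook bar is within 4 mm of its left end and the lock lever is past 1.4 rad (all of step 4 and (distance between loop0 and hook0 below 0.026 m or distance between loop0 and hook1 below 0.026 m or distance between loop0 and hook2 below 0.026 m or distance between loop0 and hook3 below 0.026 m) and (distance between loop1 and hook0 below 0.026 m or distance between loop1 and hook1 below 0.026 m or distance between loop1 and hook2 below 0.026 m or distance between loop1 and hook3 below 0.026 m) and (distance between loop2 and hook0 below 0.026 m or distance between loop2 and hook1 below 0.026 m or distance between loop2 and hook2 below 0.026 m or distance between loop2 and hook3 below 0.026 m) and (distance between loop3 and hook0 below 0.026 m or distance between loop3 and hook1 below 0.026 m or distance between loop3 and hook2 below 0.026 m or distance between loop3 and hook3 below 0.026 m) and contact force between the fingers and pot0 below 0.1 N and contact force between the fingers and pot1 below 0.1 N and contact force between the fingers and pot2 below 0.1 N and contact force between the fingers and pot3 below 0.1 N and angle between each of pot0, pot1, pot2, pot3's own z axis and vertical below 0.4 rad); the robot touches nothing.
It fails at once if the dish is moved more than 30 mm (distance of dish from where it was at the start of the episode above 0.03 m).
It fails at once if the jar is moved more than 30 mm (distance of jar from where it was at the start of the episode above 0.03 m).
It fails at once if the pen_bin is moved more than 30 mm (distance of pen_bin from where it was at the start of the episode above 0.03 m).
Of pot0, pot1, pot2, pot3 only 3 to 4 are there at a start; the rules pass over those that are not, and their reading is None.
At some moment in a run one of pot0, pot1, pot2, pot3 may be knocked a few centimetres aside while the robot is not near it.
Once in a run the grip may slacken for a moment while it holds something.
It also fails if it takes over 208 s, if anything falls off the work surface, if the arm or the gripper's body presses on something with over 40 N, if the wrist force passes 120 N, or if a joint passes its speed limit or range.

## Working session

There is one attempt and no reset: what is moved stays moved. The work goes in short steps, Python scripts to look and compute and a shell command to move; the robot and the scene stay as the last step left them, time stands still between calls to the robot, and variables do not carry over. Pictures are saved under pics/ and viewed, at most 14 in all, crops included, and the job is handed in when it is done.

```bash
mkdir -p pics
python3 - <<'E'
from rig import arm
import cv2
for n in("side","top"):
    f=arm.grab_frame(n); cv2.imwrite(f"pics/{n}0.png",f[:,:,::-1]); print(n,arm.calibration(n))
s=arm.sense(); print(s)
E
```

```text
side {'fovy': 55.1722487019395, 'cx': 316.895249443101, 'cy': 243.01003856099874, 'origin': array([-0.04758062,  0.62440124,  1.13842213]), 'rotation': array([-0.12913474,  0.33284966,  0.8773326 , -0.32066   ])}
top {'fovy': 51.47529772965295, 'cx': 320.1373691606866, 'cy': 247.76141606143585, 'origin': array([0.26212164, 0.00376512, 1.55273707]), 'rotation': array([ 0.05636011, -0.06496818, -0.70289656,  0.70607301])}
{'time': 0.1, 'joint_pos': array([ 1.0927968 ,  0.33385447,  0.03984588,  1.46617588, -0.01338732,
        1.34332035, -0.05850292]), 'qvel': array([-0.00164062, -0.00129695, -0.00057153, -0.00245268, -0.00020617,
        0.0009631 ,  0.00046336]), 'joint_efforts': array([ 4.23137113e-03, -6.57803679e+01,  1.34018261e+00, -4.04709220e+01,
       -5.96269174e-02,  4.07594000e-02,  3.08006770e-05]), 'position': array([ 0.24020141, -0.60352594,  0.22174206]), 'tool_rot': array([ 9.82116169e-01,  1.88274463e-01, -1.90852250e-04, -7.21439809e-04]), 'force': array([-0.47204608, -0.59090632, -0.18454808]), 'ft_torque': array([-0.0314071 , -0.03572398, -0.02521871]), 'grip_force': 0.0, 'width': 1.0014987617001951}
```

View pics/side0.png

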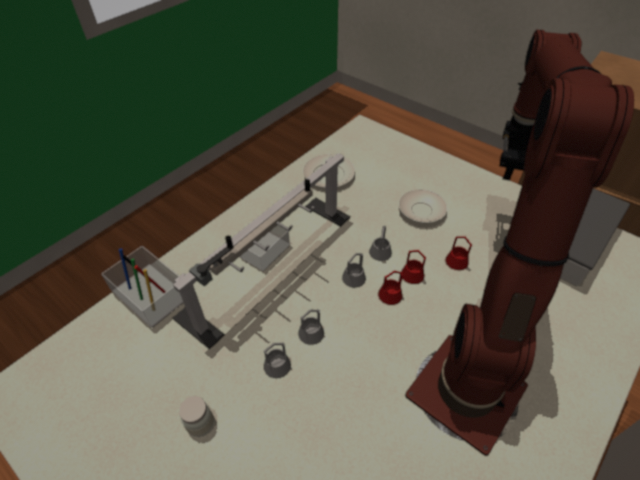

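View pics/top0.png

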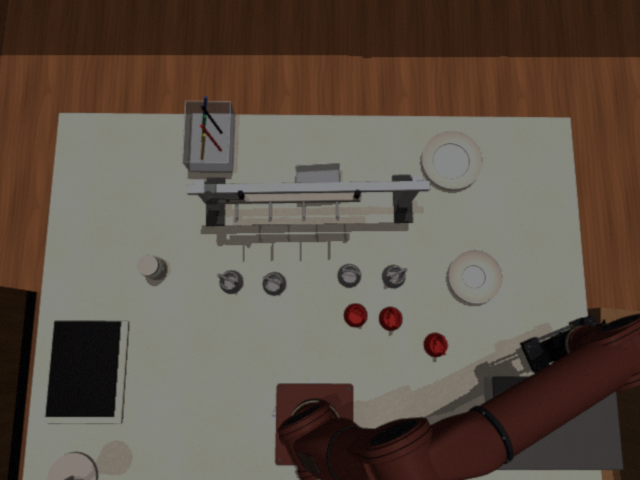

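Side: rack centre, peg near (229,241), knob (307,186), four steel pots at about (277,360), (312,326), (356,270), (382,245), three red look-alikes to leave. Top: pots at (231,281), (274,283), (349,275), (394,276); peg and knob at (241,195), (357,195). I'll enlarge for detail.

```bash
cat > h.py <<'E'
import numpy as np, cv2
from scipy.spatial.transform import Rotation as R
from rig import arm
def cam(n):
    c=arm.calibration(n); f=240/np.tan(np.radians(c['fovy']/2)); return c['origin'],R.from_quat(c['rotation']).as_matrix(),f,c['cx'],c['cy']
def proj(n,p):
    o,M,f,cx,cy=cam(n); q=(np.atleast_2d(p)-o)@M; return np.c_[cx+f*q[:,0]/-q[:,2],cy-f*q[:,1]/-q[:,2]]
def ray(n,uv):
    o,M,f,cx,cy=cam(n); d=M@np.array([(uv[0]-cx)/f,-(uv[1]-cy)/f,-1.]); return o,d/np.linalg.norm(d)
def plane(n,uv,z):
    o,d=ray(n,uv); return o+d*(z-o[2])/d[2]
def tri(u,v):
    (a,d),(b,e)=ray('top',u),ray('side',v); s=np.linalg.lstsq(np.c_[d,-e],b-a,rcond=None)[0]
    p,q=a+s[0]*d,b+s[1]*e; return (p+q)/2,np.linalg.norm(p-q)
def crop(n,name,x,y,w,h,k):
    f=arm.grab_frame(n); cv2.imwrite(f'pics/{name}.png',cv2.resize(f[y:y+h,x:x+w,::-1],None,fx=k,fy=k,interpolation=cv2.INTER_CUBIC))
def st():
    s=arm.sense(); M=R.from_quat(s['tool_rot']).as_matrix()
    print('t',round(s['time'],2),'pos',s['position'].round(4),'xax',M[:,0].round(3),'z',M[:,2].round(3),'F',s['force'].round(1),'w',round(s['width']*87,1),'g',round(s['grip_force'],1),'q',s['joint_pos'].round(2)); return s,M
def toward(p):
    s,M=st(); print('shift in tool axes mm',(M.T@(np.array(p)-s['position'])*1000).round(1))
E
python3 - <<'E'
from h import *
crop('top','t1',180,170,260,130,3)
crop('side','s1',170,140,250,250,2.4) 
print(proj('top',[[0,0,0],[.6,0,0]]),proj('side',[[0,0,0],[.6,0,0]]))
print(arm.sense()['time'])
E
```

```text
[[314.58380892 423.32440697]
 [315.58824218 226.59866697]] [[466.00658874 390.22168393]
 [293.74825695 272.49609375]]
0.2
```

View pics/t1.png

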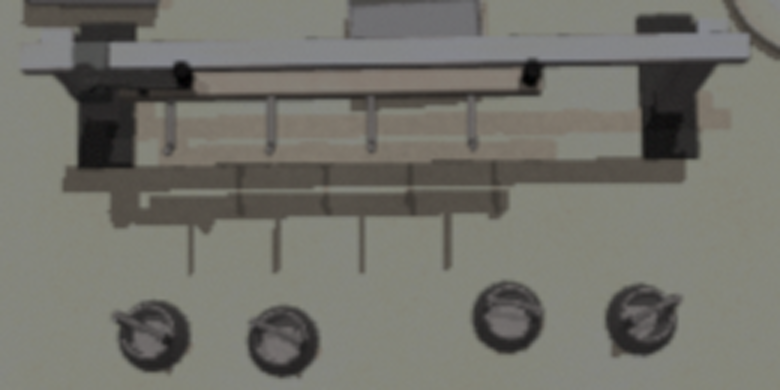

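View pics/s1.png

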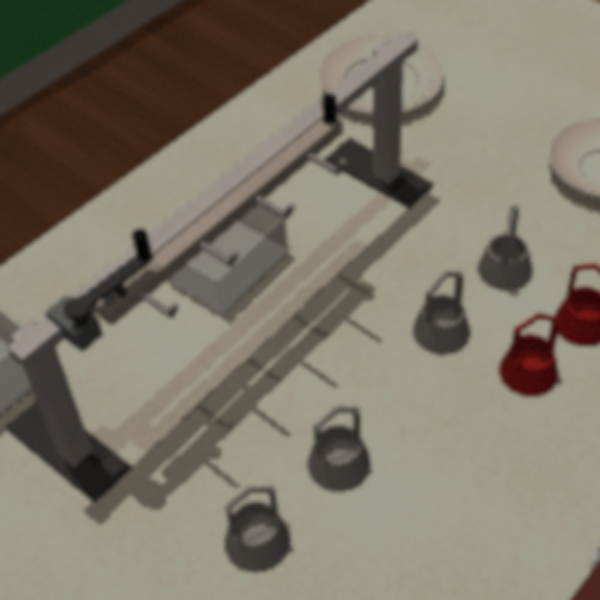

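Rack geometry is clear (peg crop-top (183,67), knob (531,68), hook tips at row ~149; side peg (141,234), knob (330,97)). Now compute, and make pot tiles for yaw.

Run:
```python
from h import *
T=lambda u,v:(180+u/3,170+v/3); S=lambda u,v:(170+u/2.4,140+v/2.4)
print('peg',tri(T(183,66),S(141,232)),plane('top',T(183,66),.318),plane('side',S(141,232),.318))
print('knob',tri(T(531,66),S(330,97)),plane('top',T(531,66),.292),plane('side',S(330,97),.292))
for a,b in zip([(169,150),(270,150),(371,149),(472,147)],[(172,311),(234,259),(290,211),(340,165)]): print('tip',tri(T(*a),S(*b))[0].round(4),plane('top',T(*a),.266).round(4))
P=[(154,336),(284,341),(508,317),(641,319)]
ft,fs=cv2.imread('pics/top0.png'),cv2.imread('pics/side0.png')
rows=[[],[]]
for p in P:
    c=plane('top',T(*p),0); print('pot',c.round(4))
    for i,(n,f) in enumerate((('top',ft),('side',fs))):
        u,v=proj(n,[c+[0,0,.06]])[0].round().astype(int); rows[i].append(cv2.resize(f[v-20:v+20,u-20:u+20],(200,200),interpolation=cv2.INTER_CUBIC)); print(n,u-20,v-20)
cv2.imwrite('pics/pots.png',cv2.convertScaleAbs(np.vstack([np.hstack(r) for r in rows]),alpha=1.6))
```

```text
peg (array([0.62048589, 0.19219237, 0.3134063 ]), np.float64(0.0026191221979566643)) [0.62025998 0.19230956 0.318     ] [0.61545827 0.19405602 0.318     ]
knob (array([ 0.62872948, -0.10846546,  0.2909754 ]), np.float64(0.0034564458087863524)) [ 0.62995043 -0.10748155  0.292     ] [ 0.62622572 -0.10821282  0.292     ]
tip [0.5626 0.213  0.2502] [0.5587 0.2102 0.266 ]
tip [0.5623 0.1225 0.2525] [0.5592 0.1213 0.266 ]
tip [0.5635 0.0326 0.2536] [0.5607 0.0323 0.266 ]
tip [ 0.5661 -0.0569  0.2562] [ 0.5631 -0.0569  0.266 ]
pot [0.4216 0.2621 0.    ]
top 208 260
side 255 334
pot [0.417  0.1269 0.    ]
top 253 262
side 291 301
pot [ 0.4432 -0.1067  0.    ]
top 331 253
side 335 245
pot [ 0.4418 -0.246   0.    ]
top 377 254
side 362 219
```

View pics/pots.png

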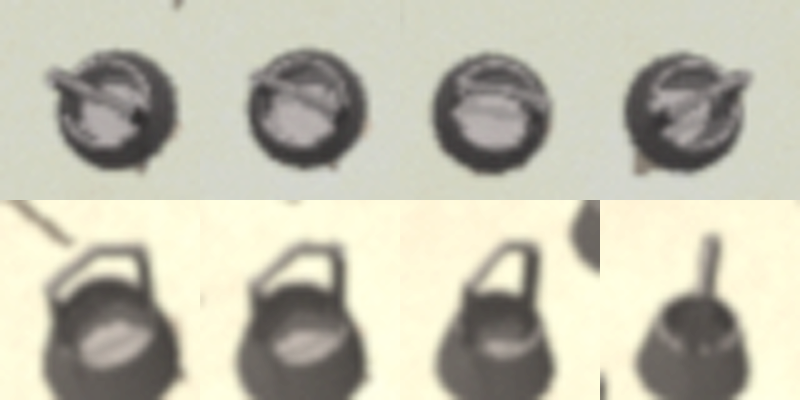

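Tiles: strap corners in pot A tile about (52,76)-(140,104) top and (50,290)-(145,247) side, others similarly. I compute the yaws and start moving: up, and turn the tool square.

```bash
python3 - <<'E'
from h import *
D=dict(A=[(52,76),(140,104),(50,290),(145,247),(208,260),(255,334),0],B=[(254,76),(345,105),(254,290),(340,247),(253,262),(291,301),200],C=[(458,77),(547,103),(470,292),(535,247),(331,253),(335,245),400],D=[(748,75),(655,105),(0,0),(0,0),(377,254),(362,219),600])
for k,(a,b,c,d,ot,os,x) in D.items():
    t=lambda p:((p[0]-x)/5+ot[0],p[1]/5+ot[1]); s=lambda p:((p[0]-x)/5+os[0],(p[1]-200)/5+os[1])
    q,r=plane('top',t(a),.099),plane('top',t(b),.099)
    e=q-r if q[1]>r[1] else r-q; print(k,'mid',((q+r)/2).round(4),'len',np.linalg.norm(e).round(3),'yaw of y-axis deg',np.degrees(np.arctan2(-e[0],e[1])).round(1))
    if k!='D':
        q,r=tri(t(a),s(c)),tri(t(b),s(d)); print('  tri',q,r)
E
python3 -m jog '[[[0,0,-0.04],[0,0,7.2]],[[0,0,-0.04],[0,0,7.2]],[[0,0,-0.04],[0,0,7.2]],[[0,0,-0.04],[0,0,0]],[[0,0,0],[0,0,0]]]' 0.06
python3 -c "
from h import *; toward([.622,.193,.40])"
```

```text
A mid [0.4231 0.2581 0.099 ] len 0.054 yaw of y-axis deg -17.3
  tri (array([0.43192604, 0.28544659, 0.09150907]), np.float64(0.00032075839990511784)) (array([0.41589973, 0.23409406, 0.08359921]), np.float64(0.0016510387348484216))
B mid [0.4176 0.1244 0.099 ] len 0.056 yaw of y-axis deg -17.4
  tri (array([0.42669442, 0.15196322, 0.08930689]), np.float64(0.0008101283017344854)) (array([0.41086304, 0.09871882, 0.08394116]), np.float64(0.0004032556609835696))
C mid [ 0.4455 -0.1061  0.099 ] len 0.054 yaw of y-axis deg -16.1
  tri (array([ 0.45217042, -0.08226059,  0.08470219]), np.float64(0.006364166279052397)) (array([ 0.43902747, -0.13328642,  0.08868058]), np.float64(0.00040651930844989045))
D mid [ 0.4432 -0.2411  0.099 ] len 0.058 yaw of y-axis deg 18.1
time: 0.7
position: [0.2409, -0.6052, 0.3889]
tool_rot: [1.0, 0.001, 0.002, 0.004]
force: [0.7, 0.4, -0.1]
width: 0.707
grip_force: 0.0
t 0.7 pos [ 0.2409 -0.6052  0.3889] xax [1.    0.002 0.004] z [ 0.004 -0.008 -1.   ] F [ 0.7  0.4 -0.1] w 61.5 g 0.0 q [ 1.05  0.31  0.1   1.17 -0.03  1.66 -0.42]
shift in tool axes mm [ 382.5 -797.4  -15.9]
```

```bash
python3 -m jog '[[[0.015,-0.032,0],[0,0,0]],[[0.015,-0.032,0],[0,0,0]],[[0.015,-0.032,0],[0,0,0]],[[0.015,-0.032,0],[0,0,0]],[[0.015,-0.032,0],[0,0,0]]]' >/dev/null
python3 -m jog '[[[0.015,-0.032,0],[0,0,0]],[[0.015,-0.032,0],[0,0,0]],[[0.015,-0.032,0],[0,0,0]],[[0.015,-0.032,0],[0,0,0]],[[0.015,-0.032,0],[0,0,0]]]' >/dev/null
python3 -m jog '[[[0.015,-0.032,0],[0,0,0]],[[0.015,-0.032,0],[0,0,0]],[[0.015,-0.032,0],[0,0,0]],[[0.015,-0.032,0],[0,0,0]],[[0.015,-0.032,0],[0,0,0]]]' >/dev/null
python3 -m jog '[[[0.015,-0.032,0],[0,0,0]],[[0.015,-0.032,0],[0,0,0]],[[0.015,-0.032,0],[0,0,0]],[[0.015,-0.032,0],[0,0,0]],[[0.015,-0.032,0],[0,0,0]]]' >/dev/null
python3 -m jog '[[[0.015,-0.032,0],[0,0,0]],[[0.015,-0.032,0],[0,0,0]],[[0.015,-0.032,0],[0,0,0]],[[0,0,0],[0,0,0]],[[0,0,0],[0,0,0]]]' >/dev/null
python3 -c "
from h import *; toward([.620,.193,.292])"
```

```text
t 3.2 pos [0.5839 0.1334 0.3817] xax [ 1.     0.004 -0.001] z [-0.001  0.    -1.   ] F [ 0.  -0.8 -0.5] w 60.1 g 0.0 q [ 0.18  0.25 -0.61  1.29  0.14  1.65 -1.97]
shift in tool axes mm [ 36.4 -59.5  89.7]
```

```bash
python3 -m jog '[[[0.018,-0.03,0],[0,0,0]],[[0.018,-0.03,0],[0,0,0]],[[0,0,0.03],[0,0,0]],[[0,0,0.03],[0,0,0]],[[0,0,0],[0,0,0]]]'
python3 -c "
from h import *; toward([.620,.193,.292])
crop('top','t2',180,150,130,100,5)"
```

```text
time: 3.7
position: [0.6187, 0.1903, 0.3184]
tool_rot: [1.0, 0.0, -0.003, 0.002]
force: [-0.1, -0.3, -0.8]
width: 0.687
grip_force: 0.0
t 3.7 pos [0.6187 0.1903 0.3184] xax [ 1.     0.    -0.006] z [-0.006 -0.003 -1.   ] F [-0.1 -0.3 -0.8] w 59.8 g 0.0 q [ 0.08  0.37 -0.62  1.28  0.21  1.56 -2.08]
shift in tool axes mm [ 1.4 -2.8 26.4]
```

View pics/t2.png

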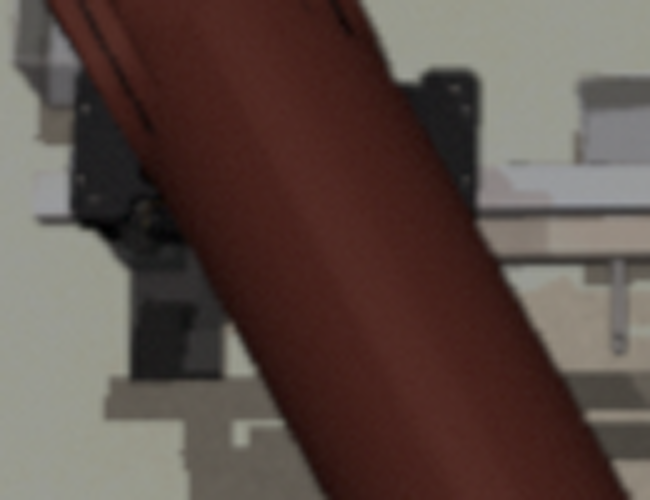

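The arm hides the fingers from above (body at about (75-475, 70-220)). Descend and close; the opening tells whether the peg is held.

```bash
python3 -m jog '[[[0,-0.001,0.013],[0,0,0]],[[0,-0.001,0.013],[0,0,0]],[[0,0,0],[0,0,0]],[[0,0,0],[0,0,0]],[[0,0,0],[0,0,0]]]'
python3 -m jog '[[[0,0,0],[0,0,0]],[[0,0,0],[0,0,0]],[[0,0,0],[0,0,0]],[[0,0,0],[0,0,0]],[[0,0,0],[0,0,0]]]' 0.0
python3 -c "
from h import *; st()"
```

```text
time: 4.25
position: [0.6201, 0.1949, 0.2973]
tool_rot: [1.0, 0.001, 0.0, -0.0]
force: [-0.0, 0.5, -0.3]
width: 0.687
grip_force: 0.0
time: 4.75
position: [0.6199, 0.1948, 0.2966]
tool_rot: [1.0, 0.001, 0.0, -0.0]
force: [0.2, 0.6, 0.0]
width: 0.316
grip_force: 0.0
t 4.75 pos [0.6199 0.1948 0.2966] xax [1.    0.002 0.   ] z [ 0.  0. -1.] F [0.2 0.6 0. ] w 27.5 g 0.0 q [ 0.08  0.37 -0.62  1.32  0.21  1.52 -2.09]
```

```bash
python3 -m jog '[[[0,0,0],[0,0,0]],[[0,0,0],[0,0,0]],[[0,0,0],[0,0,0]],[[0,0,0],[0,0,0]],[[0,0,0],[0,0,0]]]' 0.0
```

```text
time: 5.25
position: [0.6199, 0.1946, 0.2966]
tool_rot: [1.0, 0.001, -0.0, 0.0]
force: [-0.7, -1.5, 0.1]
width: 0.173
grip_force: 30.4
```

```bash
python3 -m jog '[[[-0.0118,-0.0008,0],[0,0,0]],[[-0.0115,-0.0023,0],[0,0,0]],[[-0.011,-0.0038,0],[0,0,0]],[[-0.0107,-0.0052,0],[0,0,0]],[[-0.0097,-0.0066,0],[0,0,0]]]'
python3 -m jog '[[[-0.0089,-0.0077,0],[0,0,0]],[[-0.0077,-0.0089,0],[0,0,0]],[[-0.0066,-0.0097,0],[0,0,0]],[[-0.0052,-0.0107,0],[0,0,0]],[[-0.0038,-0.011,0],[0,0,0]]]'
python3 -m jog '[[[-0.0023,-0.0115,0],[0,0,0]],[[-0.0008,-0.011,0],[0,0,0]],[[0,0,0],[0,0,0]],[[0,0,0],[0,0,0]],[[0,0,0],[0,0,0]]]'
python3 -c "
from h import *; st()"
```

```text
time: 5.75
position: [0.5638, 0.212, 0.2964]
tool_rot: [1.0, 0.0, -0.001, 0.001]
force: [-0.3, -7.7, 1.2]
width: 0.174
grip_force: 30.1
time: 6.25
position: [0.5298, 0.2603, 0.2961]
tool_rot: [1.0, 0.001, -0.002, 0.002]
force: [-9.3, -8.0, 0.9]
width: 0.168
grip_force: 30.0
time: 6.75
position: [0.5266, 0.2827, 0.2959]
tool_rot: [1.0, 0.001, -0.003, 0.002]
force: [-8.9, -9.0, 1.8]
width: 0.172
grip_force: 30.0
t 6.75 pos [0.5266 0.2827 0.2959] xax [ 1.     0.003 -0.005] z [-0.005 -0.004 -1.   ] F [-8.9 -9.   1.8] w 14.9 g 30.0 q [-0.01  0.27 -0.69  1.45  0.17  1.49 -2.27]
```

```bash
python3 -m jog '[[[0,0,0],[0,0,0]],[[0,0,0],[0,0,0]],[[0,0,0],[0,0,0]],[[0,0,0],[0,0,0]],[[0,0,0],[0,0,0]]]' 0.06
python3 -m jog '[[[0,0,-0.03],[0,0,0]],[[0,0,-0.03],[0,0,0]],[[0,0,-0.03],[0,0,0]],[[0.008,0.03,0],[0,0,0]],[[0.008,0.03,0],[0,0,0]]]'
python3 -m jog '[[[0.008,0.03,0],[0,0,0]],[[0.008,0.03,0],[0,0,0]],[[0.008,0.03,0],[0,0,0]],[[0.008,0.03,0],[0,0,0]],[[0.008,0.03,0],[0,0,0]]]'
python3 -m jog '[[[0.008,0.03,0],[0,0,0]],[[0.008,0.03,0],[0,0,0]],[[0.008,0.03,0],[0,0,0]],[[0.008,0.03,0],[0,0,0]],[[0.008,0.03,0],[0,0,0]]]'
python3 -m jog '[[[0.006,0.03,0],[0,0,0]],[[0,0,0],[0,0,0]],[[0,0,0],[0,0,0]],[[0,0,0],[0,0,0]],[[0,0,0],[0,0,0]]]'
python3 -c "
from h import *; toward([.629,-.108,.276])"
```

```text
time: 7.25
position: [0.5296, 0.2841, 0.2966]
tool_rot: [1.0, 0.001, -0.0, -0.0]
force: [-0.3, -0.1, -0.2]
width: 0.542
grip_force: 0.0
time: 7.75
position: [0.5459, 0.2245, 0.3876]
tool_rot: [1.0, 0.002, 0.001, -0.001]
force: [0.2, 0.1, -0.6]
width: 0.691
grip_force: 0.0
time: 8.25
position: [0.5863, 0.0728, 0.3867]
tool_rot: [1.0, 0.001, 0.0, -0.0]
force: [0.2, -0.1, -0.2]
width: 0.691
grip_force: 0.0
time: 8.75
position: [0.6267, -0.0772, 0.3866]
tool_rot: [1.0, 0.001, 0.0, -0.0]
force: [0.5, 0.8, -1.5]
width: 0.695
grip_force: 0.0
time: 9.25
position: [0.6325, -0.1045, 0.3869]
tool_rot: [1.0, 0.002, 0.0, -0.0]
force: [-0.1, 0.1, -0.3]
width: 0.692
grip_force: 0.0
t 9.25 pos [ 0.6325 -0.1045  0.3869] xax [1.    0.004 0.   ] z [ 0.  0. -1.] F [-0.1  0.1 -0.3] w 60.2 g 0.0 q [ 0.44  0.33 -0.48  1.17  0.15  1.68 -1.57]
shift in tool axes mm [ -3.5   3.5 110.9]
```

Tracking is accurate. Descend on the knob, grip, and draw right by 120 mm.

```bash
python3 -m jog '[[[-0.002,0.0015,0.035],[0,0,0]],[[-0.0015,0.002,0.035],[0,0,0]],[[0,0,0.02],[0,0,0]],[[0,0,0.015],[0,0,0]],[[0,0,0],[0,0,0]]]'
python3 -m jog '[[[0,0,0.003],[0,0,0]],[[0,0,0],[0,0,0]],[[0,0,0],[0,0,0]],[[0,0,0],[0,0,0]],[[0,0,0],[0,0,0]]]' 0
python3 -m jog '[[[0,0,0],[0,0,0]],[[0,0,0],[0,0,0]],[[0,0,0],[0,0,0]],[[0,0,0],[0,0,0]],[[0,0,0],[0,0,0]]]' 0
python3 -c "
from h import *; st()"
```

```text
time: 9.75
position: [0.6282, -0.1089, 0.2798]
tool_rot: [1.0, 0.001, -0.001, -0.0]
force: [-0.7, -0.8, -0.0]
width: 0.688
grip_force: 0.0
time: 10.25
position: [0.6292, -0.1095, 0.279]
tool_rot: [1.0, 0.001, 0.0, 0.0]
force: [0.7, -0.6, -0.4]
width: 0.318
grip_force: 0.0
time: 10.75
position: [0.629, -0.1094, 0.2787]
tool_rot: [1.0, 0.001, 0.0, -0.0]
force: [-0.4, 1.2, 1.6]
width: 0.197
grip_force: 30.0
t 10.75 pos [ 0.629  -0.1094  0.2787] xax [1.    0.002 0.   ] z [ 0.  0. -1.] F [-0.4  1.2  1.6] w 17.1 g 30.0 q [ 0.47  0.33 -0.48  1.39  0.15  1.46 -1.57]
```

```bash
python3 -m jog '[[[0.0002,0.012,0],[0,0,0]],[[0.0002,0.012,0],[0,0,0]],[[0.0002,0.012,0],[0,0,0]],[[0.0002,0.012,0],[0,0,0]],[[0.0002,0.012,0],[0,0,0]]]'
python3 -m jog '[[[0.0002,0.012,0],[0,0,0]],[[0.0002,0.012,0],[0,0,0]],[[0.0002,0.012,0],[0,0,0]],[[0.0002,0.012,0],[0,0,0]],[[0.0002,0.012,0],[0,0,0]]]'
python3 -m jog '[[[0,0.002,0],[0,0,0]],[[0,0,0],[0,0,0]],[[0,0,0],[0,0,0]],[[0,0,0],[0,0,0]],[[0,0,0],[0,0,0]]]'
python3 -m jog '[[[0,0,0],[0,0,0]],[[0,0,0],[0,0,0]],[[0,0,0],[0,0,0]],[[0,0,0],[0,0,0]],[[0,0,0],[0,0,0]]]' 0.05
python3 -m jog '[[[0,0,-0.03],[0,0,0]],[[0,0,-0.03],[0,0,0]],[[0,0,-0.04],[0,0,0]],[[-0.04,0,0],[0,0,0]],[[-0.04,0,0],[0,0,0]]]'
python3 -m jog '[[[-0.04,0,0],[0,0,0]],[[-0.03,0,0],[0,0,0]],[[0,0.04,0],[0,0,0]],[[0,0.04,0],[0,0,0]],[[0,0,0],[0,0,0]]]' 0.07
python3 - <<'E'
from h import *
st(); crop('top','t3',170,160,270,140,2.9); crop('side','s3',170,140,250,250,2.4)
E
```

```text
time: 11.25
position: [0.6304, -0.1704, 0.2787]
tool_rot: [1.0, 0.001, 0.0, -0.0]
force: [2.2, 3.7, 1.9]
width: 0.197
grip_force: 30.0
time: 11.75
position: [0.6318, -0.2289, 0.2786]
tool_rot: [1.0, 0.001, 0.0, -0.001]
force: [-0.2, 48.7, 3.3]
width: 0.195
grip_force: 29.6
time: 12.25
position: [0.6318, -0.2284, 0.2787]
tool_rot: [1.0, 0.003, 0.0, -0.002]
force: [0.6, 12.6, 2.8]
width: 0.193
grip_force: 30.0
time: 12.75
position: [0.6308, -0.2326, 0.2783]
tool_rot: [1.0, 0.0, -0.0, 0.0]
force: [-0.7, 0.4, 0.4]
width: 0.537
grip_force: 0.0
time: 13.25
position: [0.5514, -0.2318, 0.3792]
tool_rot: [1.0, 0.001, 0.001, -0.0]
force: [-0.7, -0.3, -0.5]
width: 0.576
grip_force: 0.0
time: 13.75
position: [0.4788, -0.3181, 0.3776]
tool_rot: [1.0, -0.003, -0.001, 0.001]
force: [-0.8, -0.0, -1.8]
width: 0.797
grip_force: 0.0
t 13.75 pos [ 0.4788 -0.3181  0.3776] xax [ 1.    -0.007 -0.002] z [-0.002 -0.002 -1.   ] F [-0.8 -0.  -1.8] w 69.3 g 0.0 q [ 0.8   0.17 -0.35  1.37  0.06  1.62 -1.11]
```

View pics/t3.png

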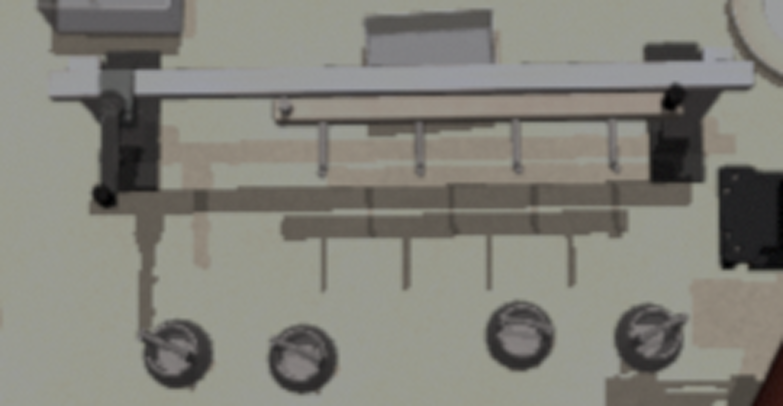

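View pics/s3.png

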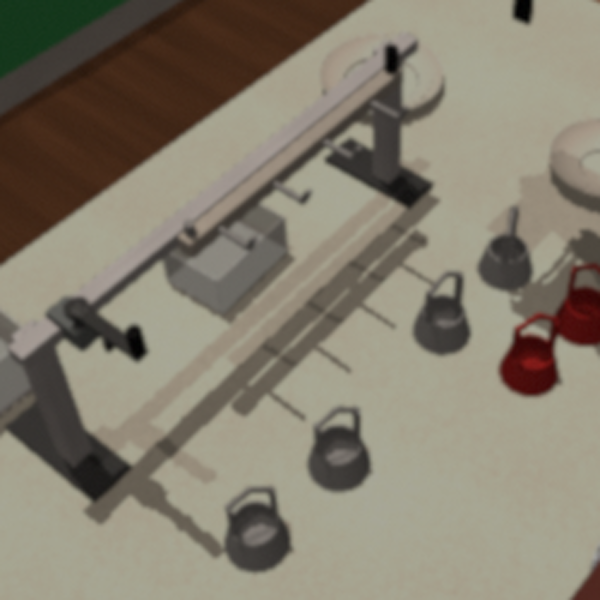

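Top and side show the lever open (peg at (103,195) in the top crop), bar drawn right, four empty hooks (tips (323,174) to (616,167)) and the pots unmoved. Next: a helper for grasp targets and a mask check of the pot feet.

```bash
cat >> h.py <<'E'
POTS=dict(A=(.4222,.2605),B=(.4172,.126),C=(.4442,-.1064),D=(.4425,-.244))
def feet():
    f=arm.grab_frame('top'); h=cv2.cvtColor(f,cv2.COLOR_RGB2HSV); m=((h[...,2]<105)&(h[...,1]<110)).astype(np.uint8)
    m=cv2.morphologyEx(m,cv2.MORPH_OPEN,np.ones((3,3)))
    for c in cv2.findContours(m,cv2.RETR_EXTERNAL,cv2.CHAIN_APPROX_NONE)[0]:
        (u,v),r=cv2.minEnclosingCircle(c)
        if 9<r<18 and 240<v<330: print('foot px',round(u,1),round(v,1),'r',round(r,1),plane('top',(u,v),0.004)[:2].round(4))
def goto(g,yaw,tilt):
    """grasp point g, pot/rack yaw deg, tilt deg (body towards robot): turn in tool axes, then shift in the final axes"""
    s,M=st(); T=R.from_euler('z',yaw,degrees=True).as_matrix()@R.from_euler('x',180,degrees=True).as_matrix()@R.from_euler('y',tilt,degrees=True).as_matrix()
    print('turn deg',np.degrees(R.from_matrix(M.T@T).as_rotvec()).round(2),'then shift mm',((T.T@(np.array(g)+.019*T[:,2]-s['position']))*1000).round(1),'up(100) in tool',(T.T@[0,0,100]).round(1),'TCP',(np.array(g)+.019*T[:,2]).round(4))
E
python3 -c "
from h import *; feet(); goto([.4425,-.244,.188],18,15)"
```

```text
foot px 274.0 283.5 r 11.9 [0.4171 0.1287]
foot px 229.7 281.5 r 13.1 [0.4226 0.2665]
foot px 348.8 275.5 r 11.8 [ 0.4433 -0.1048]
foot px 156.5 271.5 r 13.3 [0.4529 0.4954]
t 13.9 pos [ 0.4813 -0.3115  0.3784] xax [ 1.     0.002 -0.   ] z [-0.     0.001 -1.   ] F [0.5 0.4 0.6] w 70.1 g 0.0 q [ 0.8   0.16 -0.35  1.37  0.06  1.62 -1.12]
turn deg [  2.31  14.88 -17.81] then shift mm [-64.8 -76.2 198.8] up(100) in tool [ 25.9   0.  -96.6] TCP [ 0.4472 -0.2425  0.1696]
```

```bash
python3 -m jog '[[[0,0,0],[0.77,4.96,-5.94]],[[0,0,0],[0.77,4.96,-5.94]],[[0,0,0],[0.77,4.96,-5.94]],[[-0.013,-0.0152,0.04],[0,0,0]],[[-0.013,-0.0152,0.04],[0,0,0]]]' 0.075
python3 -m jog '[[[-0.013,-0.0152,0.04],[0,0,0]],[[-0.013,-0.0152,0.04],[0,0,0]],[[-0.013,-0.0152,0.04],[0,0,0]],[[0,0,0],[0,0,0]],[[0,0,0],[0,0,0]]]'
python3 - <<'E'
from h import *
goto([.4425,-.244,.086],18,15)
crop('side','s4',300,140,200,200,3)
E
```

```text
time: 14.4
position: [0.4677, -0.2837, 0.2946]
tool_rot: [0.979, 0.155, 0.13, -0.019]
force: [0.3, 1.1, -0.7]
width: 0.857
grip_force: 0.0
time: 14.9
position: [0.4481, -0.2427, 0.1698]
tool_rot: [0.979, 0.156, 0.129, -0.02]
force: [0.1, 0.1, 1.0]
width: 0.862
grip_force: 0.0
t 14.9 pos [ 0.4481 -0.2427  0.1698] xax [0.918 0.3   0.259] z [ 0.247  0.079 -0.966] F [0.1 0.1 1. ] w 75.0 g 0.0 q [ 0.93 -0.01 -0.37  2.   -0.24  0.99 -0.58]
turn deg [ 0.04 -0.02  0.11] then shift mm [-27.3  -0.5  98.5] up(100) in tool [ 25.9   0.  -96.6] TCP [ 0.4472 -0.2425  0.0676]
```

View pics/s4.png

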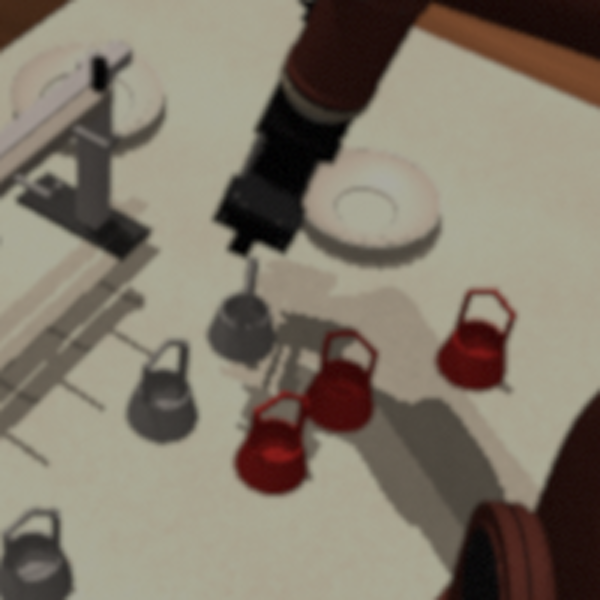

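Side view: the fingers (tip at (243,245)) are right above pot D's handle (253,262), clear of the red pots. Descend and close.

```bash
python3 -m jog '[[[-0.0055,0,0.0197],[0,0,0]],[[-0.0055,0,0.0197],[0,0,0]],[[-0.0054,0,0.0197],[0,0,0]],[[-0.0054,0,0.0197],[0,0,0]],[[-0.0054,0,0.0197],[0,0,0]]]'
python3 -m jog '[[[0,0,0],[0,0,0]],[[0,0,0],[0,0,0]],[[0,0,0],[0,0,0]],[[0,0,0],[0,0,0]],[[0,0,0],[0,0,0]]]' 0.03
python3 -m jog '[[[0,0,0],[0,0,0]],[[0,0,0],[0,0,0]],[[0,0,0],[0,0,0]],[[0,0,0],[0,0,0]],[[0,0,0],[0,0,0]]]'
python3 -c "
from h import *; goto([.4425,-.244,.18],18,15)"
```

```text
time: 15.45
position: [0.4493, -0.2455, 0.0687]
tool_rot: [0.979, 0.155, 0.131, -0.018]
force: [-0.4, 0.0, 0.8]
width: 0.86
grip_force: 0.0
time: 15.95
position: [0.448, -0.2439, 0.0681]
tool_rot: [0.979, 0.156, 0.13, -0.019]
force: [-0.8, 2.1, 7.1]
width: 0.617
grip_force: 29.9
time: 16.45
position: [0.4479, -0.2439, 0.0681]
tool_rot: [0.979, 0.155, 0.13, -0.019]
force: [-1.2, 1.8, 7.1]
width: 0.618
grip_force: 29.9
t 16.45 pos [ 0.4479 -0.2439  0.0681] xax [0.918 0.299 0.261] z [ 0.249  0.078 -0.965] F [-1.2  1.8  7.1] w 53.8 g 29.9 q [ 0.92  0.12 -0.38  2.11 -0.22  0.76 -0.56]
turn deg [ 0.16 -0.1   0.07] then shift mm [ 23.9  -1.6 -90.4] up(100) in tool [ 25.9   0.  -96.6] TCP [ 0.4472 -0.2425  0.1616]
```

```bash
python3 -m jog '[[[0.0026,0,-0.0097],[0,0,0]],[[0.0052,0,-0.0193],[0,0,0]],[[0.0052,0,-0.0193],[0,0,0]],[[0.0052,0,-0.0193],[0,0,0]],[[0.0052,0,-0.0193],[0,0,0]]]'
python3 -m jog '[[[0.0052,0,-0.0193],[0,0,0]],[[0.0052,0,-0.0193],[0,0,0]],[[0.0052,0,-0.0193],[0,0,0]],[[0.0052,0,-0.0193],[0,0,0]],[[0.0052,0,-0.0193],[0,0,0]]]'
python3 -c "
from h import *; goto([.52,-.175,.276],1,15)"
```

```text
time: 16.95
position: [0.4466, -0.2433, 0.158]
tool_rot: [0.979, 0.155, 0.129, -0.02]
force: [-0.5, -0.4, -1.9]
width: 0.618
grip_force: 29.9
time: 17.45
position: [0.4465, -0.243, 0.258]
tool_rot: [0.979, 0.155, 0.129, -0.02]
force: [1.0, -0.4, -2.6]
width: 0.618
grip_force: 29.9
t 17.45 pos [ 0.4465 -0.243   0.258 ] xax [0.918 0.299 0.259] z [ 0.246  0.079 -0.966] F [ 1.  -0.4 -2.6] w 53.8 g 29.9 q [ 0.94 -0.08 -0.36  1.88 -0.25  1.18 -0.6 ]
turn deg [-4.33 -0.   16.46] then shift mm [ 76.8 -66.7  20.9] up(100) in tool [ 25.9   0.  -96.6] TCP [ 0.5249 -0.1749  0.2576]
```

```bash
python3 -m jog '[[[0,0,0],[-1.08,0,4.1]],[[0,0,0],[-1.08,0,4.1]],[[0,0,0],[-1.08,0,4.1]],[[0,0,0],[-1.08,0,4.1]],[[0.0192,-0.0167,0.0052],[0,0,0]]]'
python3 -m jog '[[[0.0192,-0.0167,0.0052],[0,0,0]],[[0.0192,-0.0167,0.0052],[0,0,0]],[[0.0192,-0.0167,0.0052],[0,0,0]],[[0,0,0],[0,0,0]],[[0,0,0],[0,0,0]]]'
python3 - <<'E'
from h import *
goto([.590,-.176,.276],1,15)
a=arm.grab_frame('top'); b=arm.grab_frame('side')
u,v=proj('top',[[.56,-.17,.25]])[0].astype(int); x,y=proj('side',[[.56,-.17,.25]])[0].astype(int); print(u,v,x,y)
k=lambda f,u,v:cv2.resize(f[v-35:v+35,u-35:u+35,::-1],(400,400),interpolation=cv2.INTER_CUBIC)
cv2.imwrite('pics/p5.png',cv2.convertScaleAbs(np.hstack([k(a,u,v),k(b,x,y)]),alpha=1.5))
E
```

```text
time: 17.95
position: [0.4646, -0.228, 0.257]
tool_rot: [0.991, 0.006, 0.13, -0.0]
force: [1.2, -0.6, -0.8]
width: 0.629
grip_force: 3.0
time: 18.45
position: [0.525, -0.1745, 0.2565]
tool_rot: [0.991, 0.01, 0.13, -0.001]
force: [-0.0, 0.0, -1.4]
width: 0.623
grip_force: 30.0
t 18.45 pos [ 0.525  -0.1745  0.2565] xax [0.966 0.019 0.258] z [ 0.258  0.005 -0.966] F [-0.   0.  -1.4] w 54.2 g 30.0 q [ 0.85 -0.04 -0.53  1.84 -0.12  1.09 -1.2 ]
turn deg [-0.05  0.03  0.12] then shift mm [67.8  2.6 17. ] up(100) in tool [ 25.9   0.  -96.6] TCP [ 0.5949 -0.1759  0.2576]
379 221 339 190
```

View pics/p5.png

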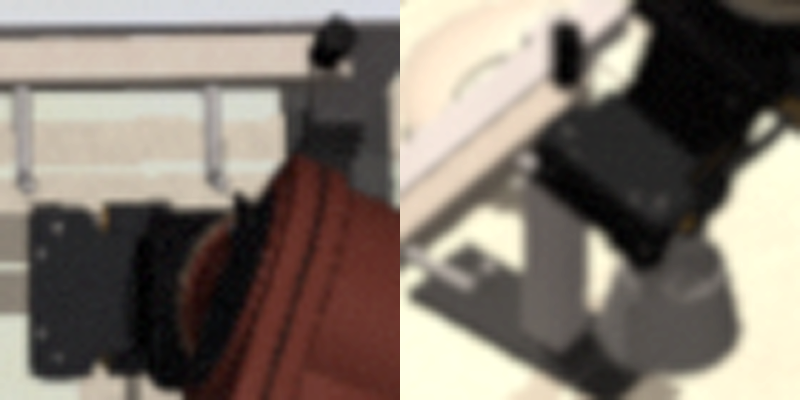

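Pot D is still held (side half: foot ellipse centred about (669,335)), but the grip slackened for a moment; check whether the pot slipped.

Run:
```python
from h import *
for z in (.188,.18,.17,.16): print(z,[( (u-304)*5.714+400,(v-155)*5.714) for u,v in proj('side',[[.5201,-.1746,z],[.5201,-.1746-.038,z],[.5201,-.1746+.038,z],[.4821,-.1746,z],[.5201,-.1746,z+.045]]).round(1)])
```

```text
0.188 [(np.float64(664.5582), np.float64(320.55539999999996)), (np.float64(708.556), np.float64(281.7002000000001)), (np.float64(618.8462000000001), np.float64(360.5534)), (np.float64(723.4124000000002), np.float64(353.69660000000005)), (np.float64(667.9866), np.float64(256.55860000000007))]
0.18 [(np.float64(663.9867999999999), np.float64(331.41200000000003)), (np.float64(707.9845999999999), np.float64(292.55679999999995)), (np.float64(618.2747999999999), np.float64(371.41)), (np.float64(722.2695999999999), np.float64(364.5532000000001)), (np.float64(667.4152000000001), np.float64(267.98660000000007))]
0.17 [(np.float64(662.844), np.float64(345.1256000000001)), (np.float64(706.8417999999999), np.float64(306.2704)), (np.float64(617.7034000000001), np.float64(385.12360000000007)), (np.float64(721.1268), np.float64(378.2668)), (np.float64(666.8437999999999), np.float64(282.27160000000003))]
0.16 [(np.float64(662.2725999999999), np.float64(358.8392000000001)), (np.float64(705.6990000000001), np.float64(319.98400000000004)), (np.float64(617.1320000000001), np.float64(398.8372000000001)), (np.float64(719.984), np.float64(391.9804)), (np.float64(665.701), np.float64(296.55660000000006))]
```

No slip visible. Move in over the hook, then lower.

```bash
python3 -m jog '[[[0.0136,0.0005,0.0034],[0,0,0]],[[0.0136,0.0005,0.0034],[0,0,0]],[[0.0136,0.0005,0.0034],[0,0,0]],[[0.0136,0.0005,0.0034],[0,0,0]],[[0.0136,0.0005,0.0034],[0,0,0]]]'
python3 -m jog '[[[0,0,0],[0,0,0]],[[-0.0026,0,0.0097],[0,0,0]],[[-0.0026,0,0.0097],[0,0,0]],[[-0.0026,0,0.0097],[0,0,0]],[[0,0,0],[0,0,0]]]'
python3 - <<'E'
from h import *
goto([.591,-.176,.230],1,15)
a=arm.grab_frame('top'); b=arm.grab_frame('side')
u,v=379,205; x,y=330,185
k=lambda f,u,v:cv2.resize(f[v-35:v+35,u-35:u+35,::-1],(400,400),interpolation=cv2.INTER_CUBIC)
cv2.imwrite('pics/p6.png',cv2.convertScaleAbs(np.hstack([k(a,u,v),k(b,x,y)]),alpha=1.5))
E
```

```text
time: 19.05
position: [0.595, -0.1774, 0.2574]
tool_rot: [0.991, 0.008, 0.13, -0.001]
force: [0.7, 0.3, -1.5]
width: 0.616
grip_force: 30.0
time: 19.55
position: [0.5937, -0.176, 0.2248]
tool_rot: [0.992, 0.009, 0.129, -0.002]
force: [-0.6, -0.4, -1.9]
width: 0.62
grip_force: 29.9
t 19.55 pos [ 0.5937 -0.176   0.2248] xax [0.967 0.017 0.256] z [ 0.256  0.006 -0.967] F [-0.6 -0.4 -1.9] w 54.0 g 29.9 q [ 0.78  0.14 -0.57  1.75  0.01  1.03 -1.33]
turn deg [-0.1   0.19  0.01] then shift mm [-1.3 -0.1 13.2] up(100) in tool [ 25.9   0.  -96.6] TCP [ 0.5959 -0.1759  0.2116]
```

View pics/p6.png

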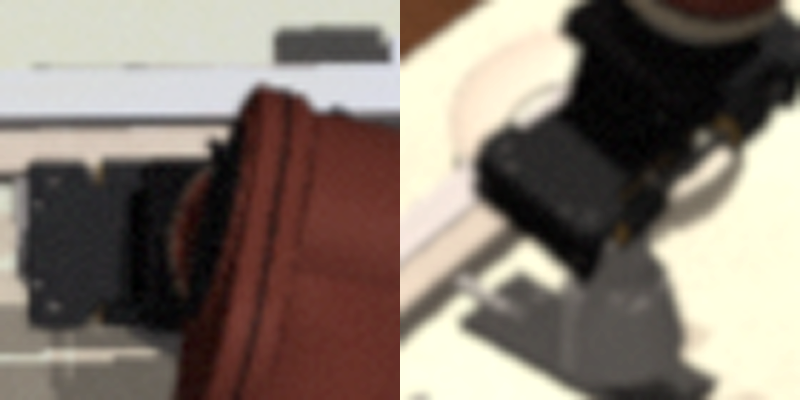

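The body sits in front of the bar, no contact forces. Lower the rest, then release and back off.

```bash
python3 -m jog '[[[-0.0013,0,0.0048],[0,0,0]],[[-0.0007,0,0.0048],[0,0,0]],[[0,0,0.003],[0,0,0]],[[0,0,0],[0,0,0]],[[0,0,0],[0,0,0]]]'
python3 -m jog '[[[0,0,0],[0,0,0]],[[0,0,0],[0,0,0]],[[0,0,0],[0,0,0]],[[0,0,0],[0,0,0]],[[0,0,0],[0,0,0]]]' 0.066
python3 -c "
from h import *; goto([.591,-.176,.330],1,15)"
```

```text
time: 20.15
position: [0.5967, -0.176, 0.2144]
tool_rot: [0.991, 0.009, 0.13, -0.002]
force: [0.1, 0.0, -1.9]
width: 0.617
grip_force: 30.0
time: 20.65
position: [0.5967, -0.176, 0.2146]
tool_rot: [0.991, 0.009, 0.131, -0.001]
force: [-0.3, -0.8, -0.1]
width: 0.758
grip_force: 0.0
t 20.65 pos [ 0.5967 -0.176   0.2146] xax [0.966 0.018 0.259] z [ 0.259  0.005 -0.966] F [-0.3 -0.8 -0.1] w 65.9 g 0.0 q [ 0.78  0.15 -0.57  1.76  0.02  1.01 -1.33]
turn deg [-0.05 -0.01  0.05] then shift mm [ 24.4  -0.1 -93.9] up(100) in tool [ 25.9   0.  -96.6] TCP [ 0.5959 -0.1759  0.3116]
```

```bash
python3 -m jog '[[[0.0039,0,-0.0145],[0,0,0]],[[0.0078,0,-0.029],[0,0,0]],[[0.0078,0,-0.029],[0,0,0]],[[0.0078,0,-0.029],[0,0,0]],[[-0.039,0,-0.01],[0,0,0]]]'
python3 -m jog '[[[-0.039,0,-0.01],[0,0,0]],[[-0.039,0,-0.01],[0,0,0]],[[0,0,0],[0,0,0]],[[0,0,0],[0,0,0]],[[0,0,0],[0,0,0]]]' 0.075
python3 - <<'E'
from h import *
goto([.4442,-.1064,.2],-16,0); feet()
crop('side','s7',250,120,160,160,3.5);
E
```

```text
time: 21.15
position: [0.5606, -0.176, 0.3246]
tool_rot: [0.991, 0.011, 0.134, -0.001]
force: [0.4, -0.1, 1.1]
width: 0.76
grip_force: 0.0
time: 21.65
position: [0.4769, -0.178, 0.3191]
tool_rot: [0.991, 0.01, 0.131, -0.001]
force: [-0.5, -0.5, -0.5]
width: 0.861
grip_force: 0.0
t 21.65 pos [ 0.4769 -0.178   0.3191] xax [0.965 0.019 0.26 ] z [ 0.26   0.005 -0.966] F [-0.5 -0.5 -0.5] w 74.9 g 0.0 q [ 0.9  -0.16 -0.49  1.82 -0.2   1.23 -1.1 ]
turn deg [ -2.26 -14.95  17.01] then shift mm [-51.1 -59.9 138.1] up(100) in tool [   0.    0. -100.] TCP [ 0.4442 -0.1064  0.181 ]
foot px 460.5 295.0 r 16.8 [ 0.3839 -0.4528]
foot px 282.6 275.7 r 12.2 [0.4418 0.1024]
foot px 156.1 271.7 r 14.0 [0.4524 0.4966]
```

View pics/s7.png

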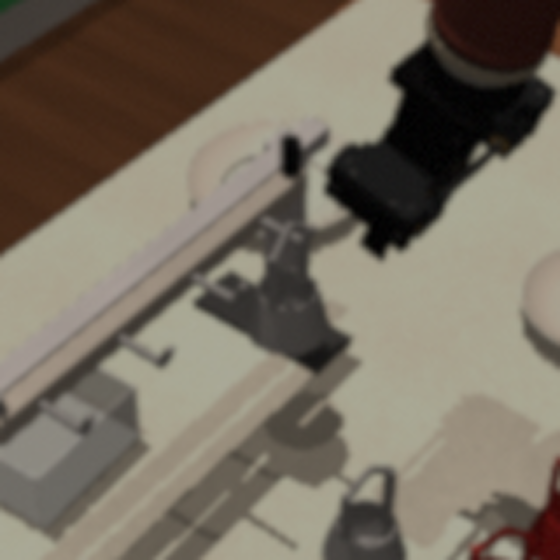

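Side view: pot D hangs on hook 0 (crop (290,290)); the mask shows pot B was knocked to about (.442,.100). Next is pot C.

```bash
python3 -m jog '[[[0,0,0],[-0.75,-4.98,5.67]],[[0,0,0],[-0.75,-4.98,5.67]],[[0,0,0],[-0.75,-4.98,5.67]],[[-0.0128,-0.015,0.0345],[0,0,0]],[[-0.0128,-0.015,0.0345],[0,0,0]]]' 0.075
python3 -m jog '[[[-0.0128,-0.015,0.0345],[0,0,0]],[[-0.0128,-0.015,0.0345],[0,0,0]],[[0,0,0],[0,0,0]],[[0,0,0],[0,0,0]],[[0,0,0],[0,0,0]]]'
python3 - <<'E'
from h import *
goto([.4442,-.1064,.086],-16,0)
crop('side','s8',260,180,160,160,3.5);
E
```

```text
time: 22.25
position: [0.4614, -0.1415, 0.2481]
tool_rot: [0.99, -0.139, -0.0, -0.002]
force: [0.0, 0.9, -1.3]
width: 0.86
grip_force: 0.0
time: 22.75
position: [0.4446, -0.107, 0.1816]
tool_rot: [0.99, -0.14, 0.0, -0.0]
force: [0.4, -0.9, -0.2]
width: 0.862
grip_force: 0.0
t 22.75 pos [ 0.4446 -0.107   0.1816] xax [ 0.961 -0.277  0.001] z [ 0.001  0.001 -1.   ] F [ 0.4 -0.9 -0.2] w 75.0 g 0.0 q [ 0.82 -0.   -0.67  1.94 -0.    1.2  -1.7 ]
turn deg [-0.05 -0.04 -0.06] then shift mm [ -0.6  -0.4 114.6] up(100) in tool [   0.    0. -100.] TCP [ 0.4442 -0.1064  0.067 ]
```

View pics/s8.png

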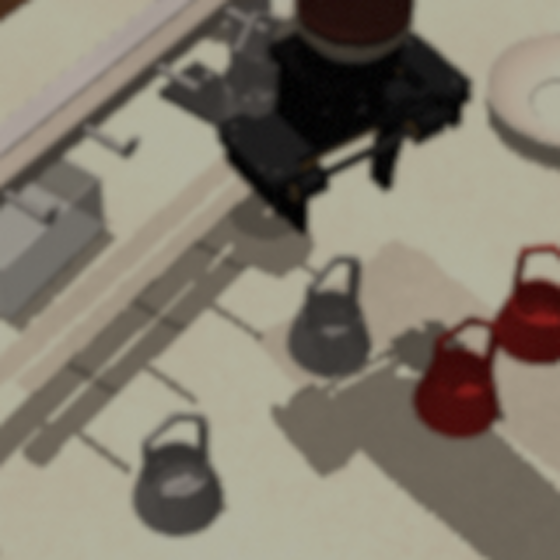

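Fingers at (295,215)/(385,180) straddle C's handle line; pot B now at crop (178,487), handle similar orientation. Descend and grip C.

```bash
python3 -m jog '[[[0,0,0.0228],[0,0,0]],[[0,0,0.0228],[0,0,0]],[[0,0,0.0228],[0,0,0]],[[0,0,0.0228],[0,0,0]],[[0,0,0.0228],[0,0,0]]]'
python3 -m jog '[[[0,0,0],[0,0,0]],[[0,0,0],[0,0,0]],[[0,0,0],[0,0,0]],[[0,0,0],[0,0,0]],[[0,0,0],[0,0,0]]]' 0.03
python3 -m jog '[[[0,0,0],[0,0,0]],[[0,0,-0.01],[0,0,0]],[[0,0,-0.02],[0,0,0]],[[0,0,-0.02],[0,0,0]],[[0,0,-0.02],[0,0,0]]]'
python3 -m jog '[[[0,0,-0.024],[0,0,0]],[[0,0,-0.024],[0,0,0]],[[0,0,-0.024],[0,0,0]],[[0,0,-0.024],[0,0,0]],[[0,0,-0.024],[0,0,0]]]'
python3 - <<'E'
from h import *
goto([.515,-.086,.276],1,0); feet()
E
```

```text
time: 23.3
position: [0.4445, -0.1073, 0.0665]
tool_rot: [0.99, -0.14, 0.001, -0.0]
force: [-0.2, -1.3, 0.2]
width: 0.861
grip_force: 0.0
time: 23.8
position: [0.4444, -0.1066, 0.0677]
tool_rot: [0.99, -0.14, 0.001, 0.0]
force: [0.1, 1.8, 6.4]
width: 0.618
grip_force: 30.0
time: 24.3
position: [0.4429, -0.1063, 0.1377]
tool_rot: [0.99, -0.14, -0.001, -0.0]
force: [0.9, 0.2, -1.9]
width: 0.618
grip_force: 30.0
time: 24.8
position: [0.4428, -0.1062, 0.258]
tool_rot: [0.99, -0.139, -0.0, -0.0]
force: [-0.4, -1.1, -1.4]
width: 0.618
grip_force: 30.0
t 24.8 pos [ 0.4428 -0.1062  0.258 ] xax [ 0.961 -0.276 -0.001] z [-0.001  0.    -1.   ] F [-0.4 -1.1 -1.4] w 53.7 g 30.0 q [ 0.84 -0.06 -0.66  1.83 -0.04  1.36 -1.66]
turn deg [-1.000e-02  5.000e-02 -1.703e+01] then shift mm [ 72.5 -19.    1. ] up(100) in tool [   0.    0. -100.] TCP [ 0.515 -0.086  0.257]
foot px 282.6 275.5 r 12.3 [0.4421 0.1021]
foot px 156.1 271.7 r 14.0 [0.4524 0.4966]
```

```bash
python3 -m jog '[[[0,0,0],[0,0,-4.25]],[[0,0,0],[0,0,-4.25]],[[0,0,0],[0,0,-4.25]],[[0,0,0],[0,0,-4.25]],[[0.0145,-0.0038,0],[0,0,0]]]'
python3 -m jog '[[[0.0145,-0.0038,0],[0,0,0]],[[0.0145,-0.0038,0],[0,0,0]],[[0.0145,-0.0038,0],[0,0,0]],[[0.0145,-0.0038,0],[0,0,0]],[[0,0,0],[0,0,0]]]'
python3 -m jog '[[[0.0157,0,0],[0,0,0]],[[0.0157,0,0],[0,0,0]],[[0.0157,0,0],[0,0,0]],[[0.0157,0,0],[0,0,0]],[[0.0157,0,0],[0,0,0]]]'
python3 -m jog '[[[0,0,0],[0,0,0]],[[0,0,0.01],[0,0,0]],[[0,0,0.01],[0,0,0]],[[0,0,0],[0,0,0]],[[0,0,0],[0,0,0]]]'
python3 - <<'E'
from h import *
goto([.5935,-.0865,.229],1,0)
crop('side','s9',240,120,160,160,3.5);
E
```

```text
time: 25.35
position: [0.4566, -0.103, 0.2569]
tool_rot: [1.0, 0.009, -0.001, 0.0]
force: [-0.5, -0.5, -1.8]
width: 0.62
grip_force: 30.0
time: 25.85
position: [0.5162, -0.0854, 0.2564]
tool_rot: [1.0, 0.009, -0.0, -0.001]
force: [0.3, -0.7, -1.4]
width: 0.616
grip_force: 30.0
time: 26.35
position: [0.5935, -0.0854, 0.2565]
tool_rot: [1.0, 0.008, -0.001, -0.0]
force: [-6.8, 1.7, 0.4]
width: 0.617
grip_force: 30.0
time: 26.85
position: [0.5932, -0.0852, 0.2359]
tool_rot: [1.0, 0.008, -0.001, -0.0]
force: [-0.0, 0.2, -1.5]
width: 0.614
grip_force: 30.0
t 26.85 pos [ 0.5932 -0.0852  0.2359] xax [ 1.     0.016 -0.002] z [-0.002  0.    -1.   ] F [-0.   0.2 -1.5] w 53.4 g 30.0 q [ 0.65  0.3  -0.71  1.54  0.2   1.37 -1.64]
turn deg [-0.02  0.1  -0.06] then shift mm [ 0.2  1.3 25.9] up(100) in tool [   0.    0. -100.] TCP [ 0.5935 -0.0865  0.21  ]
```

View pics/s9.png

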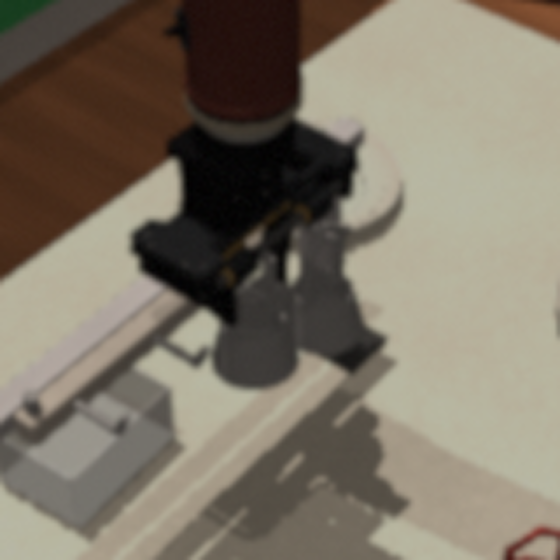

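Pot C is on the line between hook 2 and pot D, above hook 1. Lower and release.

```bash
python3 -m jog '[[[0,0.001,0.008],[0,0,0]],[[0,0,0.008],[0,0,0]],[[0,0,0.008],[0,0,0]],[[0,0,0.002],[0,0,0]],[[0,0,0],[0,0,0]]]'
python3 -m jog '[[[0,0,0],[0,0,0]],[[0,0,0],[0,0,0]],[[0,0,0],[0,0,0]],[[0,0,0],[0,0,0]],[[0,0,0],[0,0,0]]]' 0.066
python3 -m jog '[[[0,0,-0.015],[0,0,0]],[[0,0,-0.03],[0,0,0]],[[0,0,-0.03],[0,0,0]],[[0,0,-0.03],[0,0,0]],[[-0.04,0,0],[0,0,0]]]'
python3 -m jog '[[[-0.04,0,0],[0,0,0]],[[-0.04,0,0],[0,0,0]],[[0,0.04,0],[0,0,0]],[[0,0.04,0],[0,0,0]],[[0,0,0],[0,0,0]]]' 0.075
python3 - <<'E'
from h import *
st(); feet()
a=arm.grab_frame('top'); b=arm.grab_frame('side')
k=lambda f,u,v,r:cv2.resize(f[v-r:v+r,u-r:u+r,::-1],(400,400),interpolation=cv2.INTER_CUBIC)
print(proj('side',[[.442,.1,.06],[.4222,.2605,.06]]))
u,v=proj('side',[[.442,.1,.06]])[0].astype(int); print(u,v)
cv2.imwrite('pics/p10.png',cv2.convertScaleAbs(np.vstack([np.hstack([k(a,282,275,20),k(b,u,v,20)])[50:350],np.hstack([k(a,350,220,40),k(b,310,200,40)])[50:350]]),alpha=1.5))
E
```

```text
time: 27.4
position: [0.5936, -0.0859, 0.2095]
tool_rot: [1.0, 0.008, -0.001, -0.0]
force: [-0.3, 0.7, -1.7]
width: 0.617
grip_force: 30.0
time: 27.9
position: [0.594, -0.086, 0.2104]
tool_rot: [1.0, 0.008, -0.0, -0.0]
force: [-0.9, -0.3, -1.1]
width: 0.754
grip_force: 0.0
time: 28.4
position: [0.5579, -0.0861, 0.3196]
tool_rot: [1.0, 0.009, 0.003, -0.001]
force: [-0.6, 0.5, 0.5]
width: 0.76
grip_force: 0.0
time: 28.9
position: [0.4742, -0.1739, 0.3161]
tool_rot: [1.0, 0.004, -0.0, 0.001]
force: [-0.1, -0.5, -0.5]
width: 0.861
grip_force: 0.0
t 28.9 pos [ 0.4742 -0.1739  0.3161] xax [ 1.     0.009 -0.001] z [-0.001 -0.002 -1.   ] F [-0.1 -0.5 -0.5] w 74.9 g 0.0 q [ 0.88  0.04 -0.63  1.63  0.02  1.48 -1.31]
foot px 282.9 275.7 r 12.1 [0.4418 0.1012]
foot px 156.1 271.7 r 14.0 [0.4524 0.4966]
[[310.34327911 309.4554495 ]
 [275.56092892 353.46591843]]
310 309
```

View pics/p10.png

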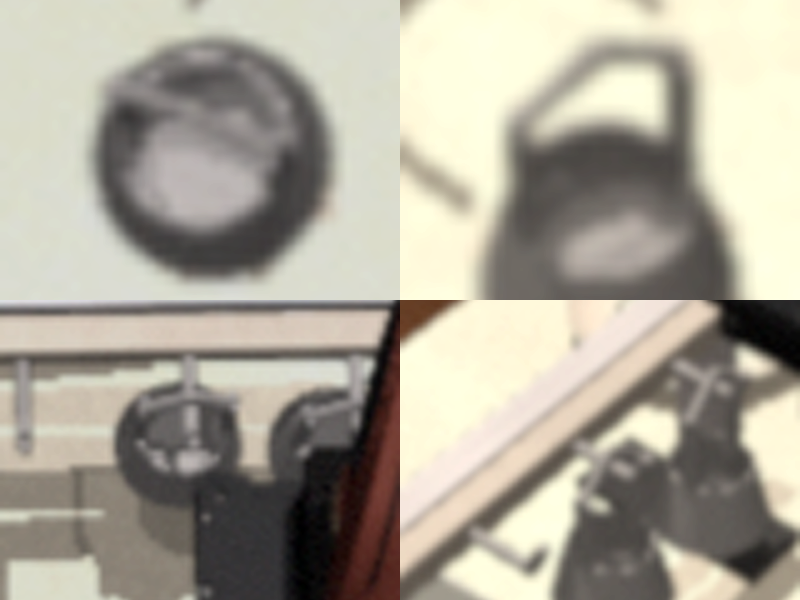

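Pots C and D hang centred on hooks 1 and 0 (lower tiles). Pot B's handle runs (112,85)-(288,138) in its tile: yaw still about -17°.

Run:
```python
from h import *
q,r=plane('top',(262+11.2,255+13.5),.099),plane('top',(262+28.8,255+18.8),.099); print((q+r)/2,np.degrees(np.arctan2(-(q-r)[0],(q-r)[1])))
goto([.4422,.0985,.2],-17,0)
```

```text
[0.44406432 0.09823698 0.099     ] -16.537451931133912
t 29.05 pos [ 0.4757 -0.1673  0.3161] xax [ 1.     0.017 -0.   ] z [-0.     0.001 -1.   ] F [0.6 0.4 0.6] w 74.8 g 0.0 q [ 0.87  0.04 -0.63  1.63  0.02  1.48 -1.32]
turn deg [-0.05  0.02 17.97] then shift mm [-109.7 -244.4  135.1] up(100) in tool [   0.    0. -100.] TCP [0.4422 0.0985 0.181 ]
```

```bash
python3 -m jog '[[[0,0,0],[0,0,6]],[[0,0,0],[0,0,6]],[[0,0,0],[0,0,6]],[[-0.0157,-0.0349,0],[0,0,0]],[[-0.0157,-0.0349,0],[0,0,0]]]'
python3 -m jog '[[[-0.0157,-0.0349,0],[0,0,0]],[[-0.0157,-0.0349,0],[0,0,0]],[[-0.0157,-0.0349,0],[0,0,0]],[[-0.0157,-0.0349,0],[0,0,0]],[[-0.0157,-0.0349,0],[0,0,0]]]'
python3 -m jog '[[[0,0,0.027],[0,0,0]],[[0,0,0.027],[0,0,0]],[[0,0,0.027],[0,0,0]],[[0,0,0.027],[0,0,0]],[[0,0,0.027],[0,0,0]]]'
python3 -c "
from h import *; goto([.4422,.0985,.086],-17,0)"
```

```text
time: 29.55
position: [0.4658, -0.09, 0.3156]
tool_rot: [0.989, -0.148, -0.001, -0.001]
force: [0.7, 0.4, 0.1]
width: 0.859
grip_force: 0.0
time: 30.05
position: [0.441, 0.101, 0.316]
tool_rot: [0.989, -0.147, -0.0, 0.0]
force: [0.7, 0.4, 0.5]
width: 0.86
grip_force: 0.0
time: 30.55
position: [0.4414, 0.0995, 0.18]
tool_rot: [0.989, -0.147, -0.0, -0.0]
force: [0.6, -0.8, -0.8]
width: 0.859
grip_force: 0.0
t 30.55 pos [0.4414 0.0995 0.18  ] xax [ 0.957 -0.291 -0.   ] z [-0.  0. -1.] F [ 0.6 -0.8 -0.8] w 74.8 g 0.0 q [ 0.64  0.   -0.94  1.94 -0.    1.2  -2.17]
turn deg [-0.02  0.01  0.11] then shift mm [  1.    0.7 113. ] up(100) in tool [   0.    0. -100.] TCP [0.4422 0.0985 0.067 ]
```

```bash
python3 -m jog '[[[0.001,0,0.0226],[0,0,0]],[[0,0,0.0226],[0,0,0]],[[0,0,0.0226],[0,0,0]],[[0,0,0.0226],[0,0,0]],[[0,0,0.0226],[0,0,0]]]'
python3 -m jog '[[[0,0,0],[0,0,0]],[[0,0,0],[0,0,0]],[[0,0,0],[0,0,0]],[[0,0,0],[0,0,0]],[[0,0,0],[0,0,0]]]' 0.03
python3 -m jog '[[[0,0,0],[0,0,0]],[[0,0,-0.01],[0,0,0]],[[0,0,-0.02],[0,0,0]],[[0,0,-0.02],[0,0,0]],[[0,0,-0.02],[0,0,0]]]'
python3 -m jog '[[[0,0,-0.024],[0,0,0]],[[0,0,-0.024],[0,0,0]],[[0,0,-0.024],[0,0,0]],[[0,0,-0.024],[0,0,0]],[[0,0,-0.024],[0,0,0]]]'
python3 - <<'E'
from h import *
goto([.515,.003,.276],1,0); feet()
E
```

```text
time: 31.05
position: [0.4425, 0.0992, 0.0672]
tool_rot: [0.989, -0.147, -0.0, -0.0]
force: [0.1, -0.4, -0.0]
width: 0.863
grip_force: 0.0
time: 31.55
position: [0.4438, 0.0983, 0.0688]
tool_rot: [0.989, -0.148, 0.001, -0.001]
force: [-0.4, 3.3, 7.5]
width: 0.616
grip_force: 29.9
time: 32.05
position: [0.4423, 0.0975, 0.1387]
tool_rot: [0.989, -0.148, -0.001, -0.0]
force: [0.9, 0.2, -1.2]
width: 0.624
grip_force: 29.9
time: 32.55
position: [0.4423, 0.0975, 0.259]
tool_rot: [0.989, -0.148, -0.0, 0.0]
force: [1.0, -0.1, -1.6]
width: 0.62
grip_force: 29.9
t 32.55 pos [0.4423 0.0975 0.259 ] xax [ 0.956 -0.293 -0.001] z [-0.001  0.    -1.   ] F [ 1.  -0.1 -1.6] w 53.9 g 29.9 q [ 0.68 -0.07 -0.92  1.82 -0.06  1.36 -2.1 ]
turn deg [ 1.000e-02  5.000e-02 -1.804e+01] then shift mm [71.1 95.8  2. ] up(100) in tool [   0.    0. -100.] TCP [0.515 0.003 0.257]
foot px 156.1 271.7 r 14.0 [0.4524 0.4966]
```

```bash
python3 -m jog '[[[0,0,0],[0,0,-4.5]],[[0,0,0],[0,0,-4.5]],[[0,0,0],[0,0,-4.5]],[[0,0,0],[0,0,-4.5]],[[0.0142,0.0192,0],[0,0,0]]]'
python3 -m jog '[[[0.0142,0.0192,0],[0,0,0]],[[0.0142,0.0192,0],[0,0,0]],[[0.0142,0.0192,0],[0,0,0]],[[0.0142,0.0192,0],[0,0,0]],[[0,0,0],[0,0,0]]]'
python3 -m jog '[[[0.0154,0,0],[0,0,0]],[[0.0154,0,0],[0,0,0]],[[0.0154,0,0],[0,0,0]],[[0.0154,0,0],[0,0,0]],[[0.0154,0,0],[0,0,0]]]'
python3 -m jog '[[[0,0,0],[0,0,0]],[[0,0,0.01],[0,0,0]],[[0,0,0.01],[0,0,0]],[[0,0,0],[0,0,0]],[[0,0,0],[0,0,0]]]'
python3 -c "
from h import *; goto([.592,.003,.229],1,0)"
```

```text
time: 33.1
position: [0.4561, 0.0809, 0.2582]
tool_rot: [1.0, 0.012, -0.0, 0.0]
force: [-0.5, 0.7, -1.2]
width: 0.62
grip_force: 29.9
time: 33.6
position: [0.5162, -0.0007, 0.2571]
tool_rot: [1.0, 0.006, -0.001, -0.0]
force: [0.7, -0.3, -2.5]
width: 0.619
grip_force: 29.9
time: 34.1
position: [0.5921, 0.0044, 0.2576]
tool_rot: [1.0, 0.009, -0.001, -0.0]
force: [-6.5, 1.0, 1.1]
width: 0.616
grip_force: 29.9
time: 34.6
position: [0.5917, 0.0038, 0.237]
tool_rot: [1.0, 0.008, -0.001, -0.0]
force: [0.1, 0.1, -1.5]
width: 0.616
grip_force: 29.9
t 34.6 pos [0.5917 0.0038 0.237 ] xax [ 1.     0.017 -0.002] z [-0.002  0.    -1.   ] F [ 0.1  0.1 -1.5] w 53.6 g 29.9 q [ 0.59  0.31 -0.83  1.56  0.23  1.38 -1.81]
turn deg [-0.01  0.09 -0.05] then shift mm [ 0.3  0.8 27. ] up(100) in tool [   0.    0. -100.] TCP [0.592 0.003 0.21 ]
```

```bash
python3 -m jog '[[[0,0.001,0.008],[0,0,0]],[[0,0,0.008],[0,0,0]],[[0,0,0.008],[0,0,0]],[[0,0,0.002],[0,0,0]],[[0,0,0],[0,0,0]]]'
python3 -m jog '[[[0,0,0],[0,0,0]],[[0,0,0],[0,0,0]],[[0,0,0],[0,0,0]],[[0,0,0],[0,0,0]],[[0,0,0],[0,0,0]]]' 0.066
python3 -m jog '[[[0,0,-0.015],[0,0,0]],[[0,0,-0.03],[0,0,0]],[[0,0,-0.03],[0,0,0]],[[0,0,-0.03],[0,0,0]],[[-0.03,0,0],[0,0,0]]]'
python3 -m jog '[[[-0.03,0,0],[0,0,0]],[[-0.03,0,0],[0,0,0]],[[0,0.04,0],[0,0,0]],[[0,0.04,0],[0,0,0]],[[0,0,0],[0,0,0]]]' 0.075
python3 - <<'E'
from h import *
feet(); goto([.4222,.2605,.2],-17,0)
E
```

```text
time: 35.1
position: [0.5921, 0.003, 0.2106]
tool_rot: [1.0, 0.008, -0.001, -0.0]
force: [-0.1, 0.1, -0.9]
width: 0.621
grip_force: 29.9
time: 35.6
position: [0.5925, 0.0031, 0.2114]
tool_rot: [1.0, 0.008, -0.0, -0.0]
force: [0.4, -0.5, 0.4]
width: 0.758
grip_force: 0.0
time: 36.1
position: [0.5655, 0.003, 0.3209]
tool_rot: [1.0, 0.008, 0.003, -0.001]
force: [-0.6, 0.1, -0.4]
width: 0.759
grip_force: 0.0
time: 36.6
position: [0.5033, -0.0847, 0.3171]
tool_rot: [1.0, 0.004, -0.0, 0.001]
force: [0.2, 0.2, -0.1]
width: 0.86
grip_force: 0.0
foot px 156.1 271.7 r 14.0 [0.4524 0.4966]
t 36.65 pos [ 0.5036 -0.0814  0.3171] xax [ 1.     0.012 -0.001] z [-0.001 -0.    -1.   ] F [-0.2  1.6  0.1] w 75.0 g 0.0 q [ 0.82  0.06 -0.78  1.61  0.04  1.49 -1.51]
turn deg [ 0.    0.03 17.67] then shift mm [-177.8 -303.1  136.1] up(100) in tool [   0.    0. -100.] TCP [0.4222 0.2605 0.181 ]
```

I have viewed my allowance of pictures (15, one over by miscount), so from here only numeric masks. Pot A was missing from the mask; find out why.

Run:
```python
from h import *
f=arm.grab_frame('top'); g=cv2.cvtColor(f,cv2.COLOR_RGB2HSV)
for th in (60,75,90,105):
    m=((g[...,2]<th)&(g[...,1]<110)).astype(np.uint8); m[:, :190]=0; m[:,290:]=0; m[:245]=0; m[330:]=0
    for c in cv2.findContours(m,cv2.RETR_EXTERNAL,cv2.CHAIN_APPROX_NONE)[0]:
        if cv2.contourArea(c)>60: print(th,cv2.boundingRect(c),cv2.contourArea(c),np.round(cv2.minEnclosingCircle(c),1) if 0 else cv2.minEnclosingCircle(c))
print('\n'.join(' '.join(f'{x:3d}' for x in r) for r in g[262:300:2,210:254:2,2]))
```

```text
60 (222, 275, 20, 18) 81.0 ((231.17532348632812, 282.38311767578125), 10.758166313171387)
75 (221, 271, 22, 23) 125.5 ((231.0, 282.0), 11.401854515075684)
90 (219, 271, 24, 23) 395.5 ((229.99441528320312, 281.5307312011719), 12.514097213745117)
105 (218, 245, 25, 49) 518.5 ((227.0, 269.0), 25.632110595703125)
146 146 146 144  96  94 117 146 147 146 146 146 146 145 145 146 146 146 146 146 147 146
146 146 147 145  99  93 116 146 145 145 146 146 146 146 147 146 145 146 147 147 145 146
147 146 147 144  98  95 103 144 147 145 146 147 146 146 145 145 146 146 147 147 146 146
145 145 146 144  98  95  99 143 146 146 146 144 146 146 145 145 146 147 147 145 146 145
145 146 145 144  98  94 117 146 132 112  95  96 102 131 145 146 146 146 147 145 146 146
146 146 146 144  97  94 117 114 102  79  83  92  65  67  95 142 146 145 146 146 145 145
147 147 146 138 102  82 108  82  56  53  55  57  84  70  60  95 142 146 147 147 147 145
146 146 147 137 103  82  91  83  54  69  77  77  72  91  61  60 117 146 146 146 146 146
145 146 146 146 133  63  54  81  90  91 108 120 108  93  59  56  79 144 146 146 146 1
[... 182 characters left out ...]
 146 147 146 141  79  77  96 120 121 121 113  60  38  48  50  66 139 146 146 146 146
145 145 146 146 145  86  85  82 108 123 123 118  91  45  46  47  98 141 145 146 146 145
145 146 146 146 145 127  56  70  94 115 116  76  46  41  48  72 136 147 145 145 145 147
146 146 147 146 145 144 113  50  48  46  48  44  41  42  59 120 145 146 145 146 147 146
146 146 145 145 145 146 144 123  65  47  44  44  48  66 134 145 147 145 145 146 145 147
146 146 145 146 146 145 145 145 140 128 125 126 129 114 144 145 146 145 146 146 146 147
147 146 146 147 147 145 146 146 146 145 145 146 146 145 146 146 146 145 146 146 146 147
147 146 146 147 146 145 145 145 144 144 145 146 146 146 146 145 145 147 146 146 146 146
```

Pot A is in place, merely merged with the lever's shadow. Go to A.

```bash
python3 -m jog '[[[0,0,0],[0,0,5.9]],[[0,0,0],[0,0,5.9]],[[0,0,0],[0,0,5.9]],[[-0.0221,-0.0377,0],[0,0,0]],[[-0.0221,-0.0377,0],[0,0,0]]]'
python3 -m jog '[[[-0.0221,-0.0377,0],[0,0,0]],[[-0.0221,-0.0377,0],[0,0,0]],[[-0.0221,-0.0377,0],[0,0,0]],[[-0.0221,-0.0377,0],[0,0,0]],[[-0.0221,-0.0377,0],[0,0,0]]]'
python3 -m jog '[[[-0.0221,-0.0377,0],[0,0,0]],[[0,0,0.027],[0,0,0]],[[0,0,0.027],[0,0,0]],[[0,0,0.027],[0,0,0]],[[0,0,0],[0,0,0]]]'
python3 -c "
from h import *; goto([.4228,.2588,.086],-17,0)"
```

```text
time: 37.2
position: [0.483, 0.0086, 0.3168]
tool_rot: [0.989, -0.146, -0.0, -0.001]
force: [0.6, 0.5, 0.2]
width: 0.862
grip_force: 0.0
time: 37.7
position: [0.4301, 0.2221, 0.3174]
tool_rot: [0.99, -0.144, 0.0, -0.0]
force: [2.2, -0.9, 0.1]
width: 0.861
grip_force: 0.0
time: 38.2
position: [0.419, 0.2616, 0.2334]
tool_rot: [0.99, -0.144, -0.002, 0.001]
force: [0.6, 0.4, 0.8]
width: 0.863
grip_force: 0.0
t 38.2 pos [0.419  0.2616 0.2334] xax [ 0.958 -0.286 -0.005] z [-0.005 -0.001 -1.   ] F [0.6 0.4 0.8] w 75.1 g 0.0 q [ 0.44  0.11 -1.13  1.77  0.1   1.33 -2.58]
turn deg [0.13 0.26 0.41] then shift mm [  4.4   1.6 166.4] up(100) in tool [   0.    0. -100.] TCP [0.4228 0.2588 0.067 ]
```

Joint 7 is near its limit; ease the yaw by 4° and descend (the pot aligns itself with the pads).

```bash
python3 -m jog '[[[0.0044,0.0016,0.02],[0,0,-4]],[[0,0,0.036],[0,0,0]],[[0,0,0.036],[0,0,0]],[[0,0,0],[0,0,0]],[[0,0,0],[0,0,0]]]'
python3 -c "
from h import *; goto([.4228,.2588,.086],-13,0)"
```

```text
time: 38.7
position: [0.4251, 0.2597, 0.1455]
tool_rot: [0.994, -0.11, -0.0, -0.001]
force: [-0.6, -0.6, 0.5]
width: 0.862
grip_force: 0.0
t 38.7 pos [0.4251 0.2597 0.1455] xax [ 0.976 -0.219 -0.001] z [-0.001  0.002 -1.   ] F [-0.6 -0.6  0.5] w 75.0 g 0.0 q [ 0.36  0.23 -1.1   1.88  0.22  1.16 -2.6 ]
turn deg [-0.08  0.06  0.32] then shift mm [-2.   1.4 78.5] up(100) in tool [   0.    0. -100.] TCP [0.4228 0.2588 0.067 ]
```

```bash
python3 -m jog '[[[-0.002,0.001,0],[0,0,-6]],[[0,0,0.01],[0,0,0]],[[0,0,0.01],[0,0,0]],[[0,0,0.01],[0,0,0]],[[0,0,0],[0,0,0]]]'
python3 -c "
from h import *; goto([.4228,.2588,.086],-7,0)"
```

```text
time: 39.2
position: [0.4221, 0.2575, 0.1122]
tool_rot: [0.998, -0.059, -0.001, 0.0]
force: [-1.3, -0.6, -0.0]
width: 0.863
grip_force: 0.0
t 39.2 pos [0.4221 0.2575 0.1122] xax [ 0.993 -0.119 -0.003] z [-0.003 -0.    -1.   ] F [-1.3 -0.6 -0. ] w 75.0 g 0.0 q [ 0.35  0.27 -1.09  1.93  0.27  1.1  -2.54]
turn deg [0.03 0.17 0.18] then shift mm [ 0.5 -1.4 45.2] up(100) in tool [   0.    0. -100.] TCP [0.4228 0.2588 0.067 ]
```

```bash
python3 -m jog '[[[0.0005,-0.001,0.015],[0,0,0]],[[0,0,0.015],[0,0,0]],[[0,0,0.015],[0,0,0]],[[0,0,0],[0,0,0]],[[0,0,0],[0,0,0]]]'
python3 -m jog '[[[0,0,0],[0,0,0]],[[0,0,0],[0,0,0]],[[0,0,0],[0,0,0]],[[0,0,0],[0,0,0]],[[0,0,0],[0,0,0]]]' 0.03
python3 -m jog '[[[0,0,0],[0,0,0]],[[0,0,0],[0,0,0]],[[0,0,0],[0,0,0]],[[0,0,-0.01],[0,0,0]],[[0,0,-0.01],[0,0,0]]]'
python3 -c "
from h import *; st()"
```

```text
time: 39.7
position: [0.4229, 0.2591, 0.0681]
tool_rot: [0.998, -0.059, -0.001, -0.0]
force: [-0.8, -0.5, 0.9]
width: 0.86
grip_force: 0.0
time: 40.2
position: [0.4238, 0.2595, 0.069]
tool_rot: [0.998, -0.059, -0.0, -0.001]
force: [0.9, 1.2, 3.1]
width: 0.615
grip_force: 29.9
time: 40.7
position: [0.4227, 0.2582, 0.0886]
tool_rot: [0.998, -0.059, -0.001, 0.0]
force: [-0.2, -1.3, -1.2]
width: 0.614
grip_force: 29.9
t 40.7 pos [0.4227 0.2582 0.0886] xax [ 0.993 -0.117 -0.003] z [-0.003 -0.001 -1.   ] F [-0.2 -1.3 -1.2] w 53.4 g 29.9 q [ 0.3   0.3  -1.05  1.95  0.3   1.06 -2.57]
```

```bash
python3 -m jog '[[[0,0,-0.02],[0,0,0]],[[0,0,-0.025],[0,0,0]],[[0,0,-0.025],[0,0,0]],[[0,0,-0.025],[0,0,0]],[[0,0,-0.025],[0,0,0]]]'
python3 -m jog '[[[0,0,-0.025],[0,0,0]],[[0,0,-0.025],[0,0,0]],[[0,0,0],[0,0,-4]],[[0,0,0],[0,0,-4]],[[0,0,0],[0,0,0]]]'
python3 -c "
from h import *; goto([.500,.0915,.276],1,0)"
```

```text
time: 41.2
position: [0.423, 0.2585, 0.2099]
tool_rot: [0.998, -0.059, -0.001, 0.0]
force: [-0.3, -0.7, -1.1]
width: 0.612
grip_force: 29.9
time: 41.7
position: [0.4232, 0.2586, 0.259]
tool_rot: [1.0, 0.011, -0.0, 0.0]
force: [0.1, 0.2, -1.4]
width: 0.611
grip_force: 29.9
t 41.7 pos [0.4232 0.2586 0.259 ] xax [ 1.     0.023 -0.001] z [-0.001 -0.    -1.   ] F [ 0.1  0.2 -1.4] w 53.2 g 29.9 q [ 0.46  0.09 -1.14  1.73  0.09  1.37 -2.24]
turn deg [0.01 0.06 0.31] then shift mm [ 73.9 168.4   2. ] up(100) in tool [   0.    0. -100.] TCP [0.5    0.0915 0.257 ]
```

```bash
python3 -m jog '[[[0.0092,0.021,0],[0,0,0]],[[0.0092,0.021,0],[0,0,0]],[[0.0092,0.021,0],[0,0,0]],[[0.0092,0.021,0],[0,0,0]],[[0.0092,0.021,0],[0,0,0]]]'
python3 -m jog '[[[0.0092,0.021,0],[0,0,0]],[[0.0092,0.021,0],[0,0,0]],[[0.0092,0.021,0],[0,0,0]],[[0,0,0],[0,0,0]],[[0,0,0],[0,0,0]]]'
python3 -m jog '[[[0.015,0,0],[0,0,0]],[[0.015,0,0],[0,0,0]],[[0.015,0,0],[0,0,0]],[[0.015,0,0],[0,0,0]],[[0.015,0,0],[0,0,0]]]'
python3 -m jog '[[[0.015,0,0],[0,0,0]],[[0,0,0],[0,0,0]],[[0,0,0.01],[0,0,0]],[[0,0,0.01],[0,0,0]],[[0,0,0],[0,0,0]]]'
python3 - <<'E'
from h import *
goto([.5905,.0925,.229],1,0)
f=cv2.cvtColor(arm.grab_frame('side'),cv2.COLOR_RGB2GRAY); cv2.imwrite('pics/s11.png',f)
E
```

```text
time: 42.2
position: [0.4717, 0.1539, 0.2585]
tool_rot: [1.0, 0.01, -0.001, -0.0]
force: [0.5, -0.3, -1.8]
width: 0.614
grip_force: 29.9
time: 42.7
position: [0.5005, 0.0924, 0.2583]
tool_rot: [1.0, 0.01, -0.001, -0.001]
force: [-0.5, 0.9, -0.9]
width: 0.612
grip_force: 29.9
time: 43.2
position: [0.5758, 0.0955, 0.2585]
tool_rot: [1.0, 0.011, -0.001, -0.0]
force: [0.2, 0.1, -0.8]
width: 0.612
grip_force: 29.9
time: 43.7
position: [0.5894, 0.0943, 0.2366]
tool_rot: [1.0, 0.011, -0.002, 0.0]
force: [0.9, 0.1, -1.2]
width: 0.611
grip_force: 29.9
t 43.7 pos [0.5894 0.0943 0.2366] xax [ 1.     0.022 -0.003] z [-0.003 -0.    -1.   ] F [ 0.9  0.1 -1.2] w 53.2 g 29.9 q [ 0.52  0.36 -0.95  1.54  0.3   1.4  -2.  ]
turn deg [0.01 0.19 0.26] then shift mm [ 1.1  1.8 26.6] up(100) in tool [   0.    0. -100.] TCP [0.5905 0.0925 0.21  ]
```

```bash
python3 -m jog '[[[0.001,0.0015,0.008],[0,0,0]],[[0,0,0.008],[0,0,0]],[[0,0,0.008],[0,0,0]],[[0,0,0.002],[0,0,0]],[[0,0,0],[0,0,0]]]'
python3 -m jog '[[[0,0,0],[0,0,0]],[[0,0,0],[0,0,0]],[[0,0,0],[0,0,0]],[[0,0,0],[0,0,0]],[[0,0,0],[0,0,0]]]' 0.066
python3 -m jog '[[[0,0,-0.015],[0,0,0]],[[0,0,-0.03],[0,0,0]],[[0,0,-0.03],[0,0,0]],[[0,0,-0.03],[0,0,0]],[[0,0,-0.03],[0,0,0]]]'
python3 -m jog '[[[-0.04,0.02,0],[0,0,0]],[[-0.04,0.04,0],[0,0,0]],[[-0.02,0.04,0],[0,0,0]],[[0,0.04,0],[0,0,0]],[[0,0.04,0],[0,0,0]]]' 0.06
python3 -m jog '[[[0,0.04,0],[0,0,0]],[[0,0.04,0],[0,0,0]],[[0,0.04,0],[0,0,0]],[[0,0,0],[0,0,0]],[[0,0,0],[0,0,0]]]'
python3 - <<'E'
from h import *
goto([.6305,-.2285,.35],1,0)
f=arm.grab_frame('top'); h=cv2.cvtColor(f,cv2.COLOR_RGB2HSV); cv2.imwrite('pics/t12.png',f[:,:,::-1])
# predicted hung foot discs (z=.138) vs dark mask there
m=((h[...,2]<105)&(h[...,1]<110))
for n,p in dict(h3=(.592,.0925),h2=(.594,.003),h1=(.5955,-.0865),h0=(.597,-.176)).items():
    u,v=proj('top',[[*p,.138]])[0]; yy,xx=np.mgrid[:480,:640]; d=(xx-u)**2+(yy-v)**2<13**2; print(n,u.round(),v.round(),'dark frac',m[d].mean().round(2), 'near (.138 below row)',m[d&(yy>v)].mean().round(2))
for p in ((.592-.0,.0925-.045),(.592,.137)):
    u,v=proj('top',[[*p,.138]])[0]; print('between',u.round(),v.round())
E
```

```text
time: 44.25
position: [0.5915, 0.093, 0.2118]
tool_rot: [1.0, 0.011, -0.001, -0.0]
force: [-0.5, -0.1, -1.7]
width: 0.615
grip_force: 29.9
time: 44.75
position: [0.5919, 0.0931, 0.2125]
tool_rot: [1.0, 0.011, -0.0, -0.0]
force: [0.5, -0.0, -0.1]
width: 0.76
grip_force: 0.0
time: 45.25
position: [0.5917, 0.0931, 0.3499]
tool_rot: [1.0, 0.011, 0.0, -0.0]
force: [0.1, -0.1, -0.5]
width: 0.758
grip_force: 0.0
time: 45.75
position: [0.4998, -0.0859, 0.3492]
tool_rot: [1.0, 0.011, 0.001, 0.001]
force: [0.6, -0.6, 1.0]
width: 0.693
grip_force: 0.0
time: 46.25
position: [0.503, -0.2048, 0.3479]
tool_rot: [1.0, 0.01, -0.0, -0.001]
force: [0.5, 0.1, 0.4]
width: 0.688
grip_force: 0.0
t 46.25 pos [ 0.503  -0.2048  0.3479] xax [ 1.     0.021 -0.   ] z [-0.     0.001 -1.   ] F [0.5 0.1 0.4] w 59.9 g 0.0 q [ 1.02  0.14 -0.79  1.48  0.1   1.56 -1.32]
turn deg [-0.07  0.03  0.17] then shift mm [127.   25.9  16.9] up(100) in tool [   0.    0. -100.] TCP [ 0.6305 -0.2285  0.331 ]
h3 284.0 219.0 dark frac 0.89 near (.138 below row) 0.86
h2 315.0 219.0 dark frac 0.88 near (.138 below row) 0.88
h1 345.0 218.0 dark frac 0.92 near (.138 below row) 0.93
h0 376.0 218.0 dark frac 0.89 near (.138 below row) 0.96
between 299.0 219.0
between 269.0 219.0
```

All four hooks show a pot's foot disc where predicted (dark fraction about 0.9). Now take the knob.

```bash
python3 -m jog '[[[0.0254,0.0052,0],[0,0,0]],[[0.0254,0.0052,0],[0,0,0]],[[0.0254,0.0052,0],[0,0,0]],[[0.0254,0.0052,0],[0,0,0]],[[0.0254,0.0052,0],[0,0,0]]]' 0.05
python3 -m jog '[[[0,0,0],[0,0,0]],[[0,0,0.02],[0,0,0]],[[0,0,0.02],[0,0,0]],[[0,0,0.02],[0,0,0]],[[0,0,0.009],[0,0,0]]]'
python3 -m jog '[[[0,0,0],[0,0,0]],[[0,0,0],[0,0,0]],[[0,0,0],[0,0,0]],[[0,0,0],[0,0,0]],[[0,0,0],[0,0,0]]]' 0
python3 -m jog '[[[0,0,0],[0,0,0]],[[0,0,0],[0,0,0]],[[0,0,0],[0,0,0]],[[0,0,0],[0,0,0]],[[0,0,0],[0,0,0]]]'
python3 -c "
from h import *; st()"
```

```text
time: 46.8
position: [0.6319, -0.2257, 0.3481]
tool_rot: [1.0, 0.012, 0.0, -0.0]
force: [-0.4, -0.5, 0.4]
width: 0.574
grip_force: 0.0
time: 47.3
position: [0.6297, -0.2261, 0.2773]
tool_rot: [1.0, 0.012, -0.001, -0.0]
force: [-0.2, 0.2, -0.6]
width: 0.574
grip_force: 0.0
time: 47.8
position: [0.6307, -0.2277, 0.2787]
tool_rot: [1.0, 0.011, -0.0, -0.0]
force: [0.2, -1.7, 1.9]
width: 0.204
grip_force: 1.2
time: 48.3
position: [0.6307, -0.2277, 0.2786]
tool_rot: [1.0, 0.011, -0.0, -0.0]
force: [0.7, -0.4, 4.2]
width: 0.191
grip_force: 30.0
t 48.3 pos [ 0.6307 -0.2277  0.2786] xax [ 1.     0.022 -0.   ] z [-0.  0. -1.] F [ 0.7 -0.4  4.2] w 16.7 g 30.0 q [ 0.81  0.46 -0.78  1.29  0.32  1.52 -1.48]
```

```bash
python3 -m jog '[[[0,-0.002,0],[0,0,0]],[[0,-0.004,0],[0,0,0]],[[0,-0.006,0],[0,0,0]],[[0,-0.006,0],[0,0,0]],[[0,-0.006,0],[0,0,0]]]'
python3 -m jog '[[[0,-0.006,0],[0,0,0]],[[0,-0.006,0],[0,0,0]],[[0,-0.006,0],[0,0,0]],[[0,-0.006,0],[0,0,0]],[[0,-0.006,0],[0,0,0]]]'
python3 -m jog '[[[0,-0.006,0],[0,0,0]],[[0,-0.006,0],[0,0,0]],[[0,-0.006,0],[0,0,0]],[[0,-0.006,0],[0,0,0]],[[0,-0.006,0],[0,0,0]]]'
python3 -m jog '[[[0,-0.006,0],[0,0,0]],[[0,-0.006,0],[0,0,0]],[[0,-0.006,0],[0,0,0]],[[0,-0.006,0],[0,0,0]],[[0,-0.004,0],[0,0,0]]]'
python3 -m jog '[[[0,-0.003,0],[0,0,0]],[[0,-0.002,0],[0,0,0]],[[0,-0.001,0],[0,0,0]],[[0,0,0],[0,0,0]],[[0,0,0],[0,0,0]]]'
python3 -c "
from h import *; st()"
```

```text
time: 48.8
position: [0.6302, -0.2046, 0.2786]
tool_rot: [1.0, 0.01, 0.0, 0.0]
force: [0.7, -3.4, 5.4]
width: 0.192
grip_force: 30.0
time: 49.3
position: [0.6295, -0.1746, 0.2786]
tool_rot: [1.0, 0.01, -0.0, 0.0]
force: [0.0, -3.4, 5.7]
width: 0.192
grip_force: 30.0
time: 49.8
position: [0.6288, -0.1446, 0.2786]
tool_rot: [1.0, 0.01, -0.0, 0.0]
force: [-0.1, -4.6, 5.7]
width: 0.195
grip_force: 30.0
time: 50.3
position: [0.6281, -0.1162, 0.2786]
tool_rot: [1.0, 0.011, -0.0, 0.0]
force: [-0.1, -3.7, 6.4]
width: 0.194
grip_force: 30.0
time: 50.8
position: [0.628, -0.1103, 0.2786]
tool_rot: [1.0, 0.011, -0.0, 0.0]
force: [-0.4, -3.1, 5.4]
width: 0.193
grip_force: 30.0
t 50.8 pos [ 0.628  -0.1103  0.2786] xax [ 1.     0.021 -0.   ] z [-0. -0. -1.] F [-0.4 -3.1  5.4] w 16.8 g 30.0 q [ 0.71  0.4  -0.82  1.38  0.29  1.49 -1.65]
```

```bash
python3 -m jog '[[[0,-0.001,0],[0,0,0]],[[0,-0.001,0],[0,0,0]],[[0,-0.001,0],[0,0,0]],[[0,0,0],[0,0,0]],[[0,0,0],[0,0,0]]]'
python3 -m jog '[[[0,-0.001,0],[0,0,0]],[[0,0,0],[0,0,0]],[[0,0,0],[0,0,0]],[[0,0,0],[0,0,0]],[[0,0,0],[0,0,0]]]'
```

```text
time: 51.3
position: [0.628, -0.1083, 0.2786]
tool_rot: [1.0, 0.01, -0.0, 0.001]
force: [-0.1, -5.5, 6.0]
width: 0.198
grip_force: 30.0
time: 51.8
position: [0.628, -0.1083, 0.2786]
tool_rot: [1.0, 0.01, -0.0, 0.001]
force: [-0.5, -7.0, 6.0]
width: 0.196
grip_force: 30.0
```

At the stop. Release, rise, go to the peg.

```bash
python3 -m jog '[[[0,0,0],[0,0,0]],[[0,0,0],[0,0,0]],[[0,0,0],[0,0,0]],[[0,0,0],[0,0,0]],[[0,0,0],[0,0,0]]]' 0.05
python3 -m jog '[[[0,0,-0.02],[0,0,0]],[[0,0,-0.03],[0,0,0]],[[0,0,-0.03],[0,0,0]],[[0,0,-0.03],[0,0,0]],[[-0.0069,-0.0303,0],[0,0,0]]]'
python3 -m jog '[[[-0.0069,-0.0303,0],[0,0,0]],[[-0.0069,-0.0303,0],[0,0,0]],[[-0.0069,-0.0303,0],[0,0,0]],[[-0.0069,-0.0303,0],[0,0,0]],[[-0.0069,-0.0303,0],[0,0,0]]]' 0.055
python3 -m jog '[[[-0.0069,-0.0303,0],[0,0,0]],[[-0.0069,-0.0303,0],[0,0,0]],[[-0.0069,-0.0303,0],[0,0,0]],[[-0.0069,-0.0303,0],[0,0,0]],[[-0.0069,-0.0303,0],[0,0,0]]]'
python3 -m jog '[[[-0.0069,-0.0303,0],[0,0,0]],[[-0.0069,-0.0303,0],[0,0,0]],[[0,0,0],[0,0,0]],[[0,0,0],[0,0,0]],[[0,0,0],[0,0,0]]]'
python3 - <<'E'
from h import *
toward([.5285,.2838,.2966])
f=arm.grab_frame('top'); h=cv2.cvtColor(f,cv2.COLOR_RGB2HSV); m=((h[...,2]<105)&(h[...,1]<110)); yy,xx=np.mgrid[:480,:640]
for n,p in dict(h3=(.590,.212),h2=(.592,.1225),h1=(.5935,.033),h0=(.595,-.0565)).items():
    u,v=proj('top',[[*p,.138]])[0]; d=(xx-u)**2+(yy-v)**2<13**2; print(n,u.round(),v.round(),'dark',m[d].mean().round(2))
E
```

```text
time: 52.3
position: [0.6277, -0.1053, 0.2779]
tool_rot: [1.0, 0.011, -0.001, -0.0]
force: [-0.0, -0.3, -0.7]
width: 0.535
grip_force: 0.0
time: 52.8
position: [0.6219, -0.0794, 0.3914]
tool_rot: [1.0, 0.008, 0.002, 0.0]
force: [0.1, 0.0, 0.5]
width: 0.576
grip_force: 0.0
time: 53.3
position: [0.582, 0.0765, 0.3883]
tool_rot: [1.0, 0.011, -0.0, -0.0]
force: [0.1, -0.6, 0.7]
width: 0.632
grip_force: 0.0
time: 53.8
position: [0.5442, 0.2271, 0.3885]
tool_rot: [1.0, 0.011, -0.0, -0.0]
force: [0.9, 0.5, -0.7]
width: 0.632
grip_force: 0.0
time: 54.3
position: [0.5303, 0.2851, 0.3884]
tool_rot: [1.0, 0.01, -0.0, -0.0]
force: [0.4, -0.1, -0.5]
width: 0.632
grip_force: 0.0
t 54.3 pos [0.5303 0.2851 0.3884] xax [ 1.     0.021 -0.001] z [-0.001  0.    -1.   ] F [ 0.4 -0.1 -0.5] w 55.0 g 0.0 q [ 0.15  0.34 -0.98  1.25  0.28  1.69 -2.32]
shift in tool axes mm [-1.7  1.3 91.8]
h3 243.0 219.0 dark 0.8
h2 274.0 219.0 dark 0.82
h1 304.0 219.0 dark 0.86
h0 335.0 218.0 dark 0.78
```

```bash
python3 -m jog '[[[-0.0015,0.0012,0.023],[0,0,0]],[[0,0,0.023],[0,0,0]],[[0,0,0.023],[0,0,0]],[[0,0,0.022],[0,0,0]],[[0,0,0],[0,0,0]]]'
python3 -m jog '[[[0,0,0],[0,0,0]],[[0,0,0],[0,0,0]],[[0,0,0],[0,0,0]],[[0,0,0],[0,0,0]],[[0,0,0],[0,0,0]]]' 0
python3 -m jog '[[[0,0,0],[0,0,0]],[[0,0,0],[0,0,0]],[[0,0,0],[0,0,0]],[[0,0,0],[0,0,0]],[[0,0,0],[0,0,0]]]'
```

```text
time: 54.85
position: [0.5279, 0.2826, 0.2948]
tool_rot: [1.0, 0.01, -0.002, 0.001]
force: [0.0, -0.4, -0.0]
width: 0.632
grip_force: 0.0
time: 55.35
position: [0.5282, 0.2851, 0.2979]
tool_rot: [1.0, 0.011, -0.0, -0.0]
force: [0.7, 0.6, -0.7]
width: 0.266
grip_force: 0.0
time: 55.85
position: [0.5283, 0.2827, 0.2976]
tool_rot: [1.0, 0.01, -0.001, 0.002]
force: [-2.5, -8.6, 5.2]
width: 0.171
grip_force: 30.0
```

```bash
python3 -m jog '[[[0.0006,0.0118,0],[0,0,0]],[[0.0021,0.0115,0],[0,0,0]],[[0.0036,0.0111,0],[0,0,0]],[[0.005,0.0108,0],[0,0,0]],[[0.0064,0.0098,0],[0,0,0]]]'
python3 -m jog '[[[0.0075,0.0091,0],[0,0,0]],[[0.0087,0.0079,0],[0,0,0]],[[0.0096,0.0068,0],[0,0,0]],[[0.0106,0.0054,0],[0,0,0]],[[0.0109,0.004,0],[0,0,0]]]'
python3 -m jog '[[[0.0115,0.0025,0],[0,0,0]],[[0.0118,0.001,0],[0,0,0]],[[0,0,0],[0,0,0]],[[0,0,0],[0,0,0]],[[0,0,0],[0,0,0]]]'
python3 -c "
from h import *; st()"
```

```text
time: 56.35
position: [0.547, 0.2302, 0.2979]
tool_rot: [1.0, 0.011, -0.0, -0.001]
force: [1.7, 5.8, 3.4]
width: 0.171
grip_force: 30.0
time: 56.85
position: [0.596, 0.1981, 0.2981]
tool_rot: [1.0, 0.011, -0.0, -0.001]
force: [-3.4, 5.1, 7.3]
width: 0.174
grip_force: 30.0
time: 57.35
position: [0.6196, 0.1946, 0.298]
tool_rot: [1.0, 0.01, 0.0, -0.001]
force: [-0.4, 1.6, 7.8]
width: 0.173
grip_force: 30.0
t 57.35 pos [0.6196 0.1946 0.298 ] xax [1.    0.021 0.001] z [ 0.001  0.001 -1.   ] F [-0.4  1.6  7.8] w 15.1 g 30.0 q [ 0.26  0.44 -0.91  1.31  0.35  1.55 -2.16]
```

Peg is back at its original closed spot. Release, rise clear, check, hand in.

```bash
python3 -m jog '[[[0.001,0,0],[0,0,0]],[[0,0,0],[0,0,0]],[[0,0,0],[0,0,0]],[[0,0,0],[0,0,0]],[[0,0,0],[0,0,0]]]' 0.05
python3 -m jog '[[[0,0,-0.02],[0,0,0]],[[0,0,-0.03],[0,0,0]],[[0,0,-0.03],[0,0,0]],[[0,0,-0.03],[0,0,0]],[[-0.03,0,0],[0,0,0]]]'
python3 -m jog '[[[-0.02,0.04,0],[0,0,0]],[[-0.02,0.04,0],[0,0,0]],[[-0.02,0.045,0],[0,0,0]],[[-0.02,0.045,0],[0,0,0]],[[-0.02,0.045,0],[0,0,0]]]'
python3 -m jog '[[[0,0.045,0],[0,0,0]],[[0,0.045,0],[0,0,0]],[[0,0.045,0],[0,0,0]],[[0,0.045,0],[0,0,0]],[[0,0.045,0],[0,0,0]]]'
python3 -m jog '[[[0,0,0],[0,0,0]],[[0,0,0],[0,0,0]],[[0,0,0],[0,0,0]],[[0,0,0],[0,0,0]],[[0,0,0],[0,0,0]]]'
python3 - <<'E'
from h import *
st(); o=cv2.imread('pics/top0.png')[:,:,::-1]
h=cv2.cvtColor(arm.grab_frame('top'),cv2.COLOR_RGB2HSV); m=((h[...,2]<105)&(h[...,1]<110)); yy,xx=np.mgrid[:480,:640]
for n,p in dict(h3=(.590,.212),h2=(.592,.1225),h1=(.5935,.033),h0=(.595,-.0565)).items():
    u,v=proj('top',[[*p,.138]])[0]; d=(xx-u)**2+(yy-v)**2<13**2; print(n,'dark',m[d].mean().round(2))
b=lambda V:[(c.round(1)) for c in (np.argwhere(V[183:200,232:252]<60).mean(0),np.argwhere(V[183:200,347:367]<60).mean(0))]
print('peg,knob px start/now',b(cv2.cvtColor(o,cv2.COLOR_RGB2HSV)[...,2]),b(h[...,2]))
E
```

```text
time: 57.85
position: [0.6194, 0.1949, 0.2971]
tool_rot: [1.0, 0.011, -0.001, -0.0]
force: [0.3, -0.6, -0.3]
width: 0.527
grip_force: 0.0
time: 58.35
position: [0.5924, 0.1943, 0.4102]
tool_rot: [1.0, 0.01, 0.001, -0.002]
force: [0.5, -0.2, 0.3]
width: 0.574
grip_force: 0.0
time: 58.85
position: [0.4931, -0.0243, 0.4074]
tool_rot: [1.0, 0.011, -0.0, -0.0]
force: [0.2, -0.6, 0.2]
width: 0.574
grip_force: 0.0
time: 59.35
position: [0.4987, -0.2494, 0.4074]
tool_rot: [1.0, 0.011, -0.0, 0.0]
force: [0.4, 0.7, 0.8]
width: 0.579
grip_force: 0.0
time: 59.85
position: [0.4993, -0.2464, 0.4076]
tool_rot: [1.0, 0.012, -0.0, 0.0]
force: [0.0, 0.2, 0.4]
width: 0.575
grip_force: 0.0
t 59.85 pos [ 0.4993 -0.2464  0.4076] xax [ 1.     0.024 -0.001] z [-0.001 -0.    -1.   ] F [0.  0.2 0.4] w 50.0 g 0.0 q [ 0.97  0.17 -0.69  1.33  0.11  1.68 -1.25]
h3 dark 0.93
h2 dark 0.83
h1 dark 0.87
h0 dark 0.8
peg,knob px start/now [array([12.5,  6.4]), array([10.6,  9.9])] [array([12.8,  5.6]), array([10.8,  9.5])]
```

```bash
python3 -c "
from rig import arm; print(arm.hand_in())"
```

```text
the job is handed in; nothing more can be done
None
```

I handed the job in at about 60 s: all four pots hang on the bar, the bar is fully home and the lever is closed, going by force readings and top-view masks, though the hand-in returned no verdict. I viewed 15 pictures, one over the limit of 14.

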